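Dip the spindle coolant tank and present the dipstick for reading

ROBOT

A 7-joint arm with a two-finger parallel gripper is mounted at the origin on the work surface. World frame = base frame: x ahead of the robot, y to its left, z up, the work surface at z = 0. Lengths are in m, angles in degrees, forces in N, time in s.
With the tool pointing down it reaches from about 0.425 to 0.975 m from the base axis. Payload 16.7 kg.
Tool frame: the origin (TCP) lies on the centre line of the jaws, within the pads' length; the fingertips stand 11 mm ahead of it and the grasp point (between the pads) lies 8 mm behind it; z points along the fingers, x is the direction in which the jaws open and shut, and the axes are right-handed (so a half turn about z gives the same grasp; the last joint's range is limited). The gripper opens to 85 mm and grips with 20 to 120 N. Pads are 22 mm wide; open, the fingers measure 114 mm over their backs; the gripper's body (76 mm by 85 mm) begins 54 mm behind the grasp point. The pads swing forward as they close: fully open they stand 13 mm farther back than shut.
Start: joints at [-77.664, 24.414, 4.234, 92.017, -1.954, 63.644, -3.845], TCP at [0.241, 0.631, 0.21] pointing down, gripper open.
Joint ranges: [-163.25, 163.25], [-28.42, 122.38], [-70.27, 78.77], [12.13, 141.07], [-58.53, 238.53], [9.26, 117.41], [-156.51, 156.51]. Speed limits (degrees/s): [108.29, 108.29, 136.94, 136.94, 172.46, 172.46, 172.46].

INTERFACE

Orientations are given as a 3x3 rotation matrix whose columns are the frame's x, y, z axes.
In Python, from bench import monitor, viewer, job gives the robot as it stands. The module is installed in compiled form; this text tells all that it offers.
- The arm moves only by the shell command python3 -m pendant 'ROWS' [FORCE]. ROWS is text: rows parted by semicolons, each of 5 numbers parted by spaces: the closure, from -1 (fully open) to 1 (shut), then the shift along the tool's x, y, z in cm, then the turn about the tool's z in rad. A call has 1 to 12 rows; each row is the pose to reach, as a shift and turn from the pose commanded when the call began, along the tool's axes at that moment; what a row does not reach only later rows make up. A row lasts 1/10 s, in which the tool goes at most 50 mm and 8.59 degrees, less where a joint would pass 70% of its speed; a pose out of reach is approached as far as the arm can. A call with a gripper value outside its range is refused whole. The fingers move at their own pace and stop on an object; FORCE is the grip in N (left out, the last holds). Time passes only in rows, so rows that repeat a pose let the fingers close. It gives the time, the measured TCP pose, the force and the opening at its end, in the units of the state.
- monitor.get_state(): the state, without advancing time (a new reading comes with each control period).
- viewer.read_camera(name): name is "side" or "top" or "wrist"; returns a dict with "frame" (480x640x3 uint8, red, green, blue), "fov_y" (degrees; the focal length in pixels is half the picture's height over the tangent of half this angle, whatever the lens; pixels are square), "cx", "cy" (the principal point, pixels), "camera_from_world" (4x4, takes a point from world to camera coordinates). Camera axes: x right, y down, z forward; pixel columns grow to the right and rows downward; lengths in m; the calibration is good to about 2 mm. A picture is of the moment at which its call begins. There is no depth.
- job.sign_off(): hands the job in, once; it reports no verdict.
The state is a dict: "time_s": time; "joint_pos": joint angles; "joint_velocities": joint speeds; "effort": joint torques, N m; "eef_pos": TCP position; "tcp_rot": TCP orientation; "ft_force": force on the tool from outside, world axes, zero at the start; "torque": the same for the moment, N m; "grip_width": finger opening in m.
Only numpy, scipy, OpenCV 4.12 (cv2) and the standard library are available. Lean on these libraries where they do the work, as an engineer would, in place of code of your own. Each camera call takes 0.05 s, during which the arm holds its last target.

TASK

Check the level in the router's coolant tank: take the wiped dipstick from its drip tray by the grip, push it down the tank's slanting dip neck until the collar is fully home on the mouth, and draw it right out again. Finish while holding it: keep the dipstick still and level, marked face up, with its tip a hand's breadth straight above the drip tray, and do not put it down or let go. Keep the dipstick off the bench and leave the other things on the bench where they are.

Things in the scene. Friction and masses are not known exactly. Their poses are not given: they have to be found in the camera images.
- dipstick_grip (a point): Centre of the dipstick's black ribbed grip, 76 (x) by 24 (y) by 14 mm (z). The dipstick (rigid, about 75 g) is straight along its x axis, x towards the tip; z points out of the marked, cross-hatched flat face, up at the start. It starts level in the two open-topped saddle slots of the tray, axis 42 mm above the bench, the grip overhanging the tray's -x end, clear all round.
- dipstick_stop (a point): Same dipstick, same axes: centre of the seat (tip-side) face of its aluminium collar, a disc 36 mm across and 6 mm thick; 52 mm from the grip's middle towards the tip.
- dipstick_tip (a point): Same dipstick, same axes: the end of the blade, a flat steel strip 150 mm long from the collar's seat to this tip, 8 mm wide (y), 4 mm thick (z).
- neck_mouth (a point): Centre of the open mouth of the tank's dip neck, a steel tube standing 45 mm out of the bevel, 165 mm above the bench. z points out of the mouth along the tube, 45 degrees above level; the blade goes in along -z. Flared rim 36 mm across outside, 29 inside, narrowing within 17 mm to a 16 mm bore, open into the hollow tank with room for the whole blade.
- tank: Fixed grey steel coolant tank, 200 (x) by 180 (y) by 165 mm high; origin under its centre, z up. Its +x top edge is bevelled at 45 degrees (64 by 64 mm) and carries the neck in the middle, mouth 100 mm along x from the origin. On top: a black pump to 215 mm above the bench (x -85 to -25, y 10 to 70 mm); a filler cap and a fitting, below 200 mm.
- tray: Fixed open steel drip tray, 135 mm (x) by 110 mm (y), walls 34 mm high; origin at the centre of its underside, z up, x along the dipstick's starting direction towards its tip. A slotted saddle on the middle of each end wall rises to 51 mm.
- tray_middle (a point): Middle of the tray's opening, 34 mm above the bench.
- collet_nut: Bystander: loose dark steel collet nut, 42 mm across, 22 mm high; origin under its centre.
- spanner: Bystander: loose spanner lying flat, 150 mm long.
- tape_roll: Bystander: loose roll of paper tape lying flat, 90 mm across, 24 mm high; origin under its centre.
- brush: Bystander: loose bench brush lying flat, 180 mm long.
- strap_clamp: Bystander: loose slotted aluminium strap clamp, 90 by 32 by 10 mm; origin under its centre.
- offcut: Bystander: loose aluminium plate with holes, 120 by 80 by 8 mm; origin under its centre.
- mouse: Bystander: loose black computer mouse, 104 by 60 by 33 mm; origin under its centre.
Mind the look-alikes: they are no part of the job. There is more than one size of the part that bears dipstick_grip; the job needs the larger. What is shaped like the tray but purple is not meant.

How it is judged (in metres and radians):
On the way, in this order (a step that is already met when the one before it is completed fails the run):
1. the dipstick is in the neck with its collar home on the mouth (z of dipstick_stop in the frame of neck_mouth below 0.004 m and distance between dipstick_stop and neck_mouth below 0.01 m and angle between the x axis of dipstick_stop and the z axis of neck_mouth, either way round below 0.12 rad and z of dipstick_tip in the frame of neck_mouth below -0.13 m), for 0.2 s.
2. the blade is drawn right out of the neck, in the gripper (z of dipstick_tip in the frame of neck_mouth above 0.002 m and contact force between dipstick and the fingers above 1 N), for 0.1 s.
At the end, for the whole second after the job is handed in: The dipstick is still held in the fingers and touches neither tray nor tank; it is at rest, its marked face up and its length level to within 0.2 rad; its tip is over the tray, inside its outline (67.5 mm either side of its middle along x, 55 mm along y), and 85 to 250 mm above the bench (contact force between dipstick and the fingers above 1 N and contact force between dipstick and tray below 0.1 N and contact force between dipstick and tank below 0.1 N and angle between dipstick_tip's own z axis and vertical below 0.2 rad and height (world z) of dipstick_tip between 0.085 and 0.25 m and linear speed of dipstick below 0.03 m/s and angular speed of dipstick below 0.15 rad/s and x of dipstick_tip in the frame of tray between -0.0675 and 0.0675 m and y of dipstick_tip in the frame of tray between -0.055 and 0.055 m); the arm keeps its last pose, push and grip.
It fails at once if the dipstick touches or is dropped on the bench (height (world z) of dipstick_tip below 0.01 m or height (world z) of dipstick_stop below 0.022 m or height (world z) of dipstick_grip below 0.014 m).
It fails at once if a bystander is pushed about (distance of any of collet_nut, spanner, tape_roll, brush, strap_clamp, offcut, mouse from where it was at the start of the episode above 0.02 m).
It also fails if it takes over 61 s, if anything falls off the work surface, if the arm or the gripper's body presses on something with over 40 N, if the wrist force passes 120 N, or if a joint passes its speed limit or range.

## Working session

There is one attempt and no reset: what is moved stays moved. The work goes in short steps, Python scripts to look and compute and a shell command to move; the robot and the scene stay as the last step left them, time stands still between calls to the robot, and variables do not carry over. Pictures are saved under pics/ and viewed, and the job is handed in when it is done.

```bash
mkdir -p pics; ls
cat > h.py <<'E'
import numpy as np, cv2
from bench import monitor, viewer, job
def cam(n,save=None):
    c=viewer.read_camera(n)
    if save: cv2.imwrite('pics/'+save,cv2.cvtColor(c['frame'],cv2.COLOR_RGB2BGR))
    return c
def K(c):
    return 240/np.tan(np.radians(c['fov_y'])/2)
def proj(c,p):
    T=np.array(c['camera_from_world']); q=T[:3,:3]@np.array(p)+T[:3,3]; f=K(c)
    return np.array([c['cx']+f*q[0]/q[2],c['cy']+f*q[1]/q[2]])
def ray(c,u,v):
    T=np.array(c['camera_from_world']);R=T[:3,:3];o=-R.T@T[:3,3];f=K(c)
    d=R.T@np.array([(u-c['cx'])/f,(v-c['cy'])/f,1]);return o,d/np.linalg.norm(d)
def onz(c,u,v,z):
    o,d=ray(c,u,v);return o+d*(z-o[2])/d[2]
def tri(c1,p1,c2,p2):
    o1,d1=ray(c1,*p1);o2,d2=ray(c2,*p2)
    A=np.stack([d1,-d2],1);s=np.linalg.lstsq(A,o2-o1,rcond=None)[0]
    a=o1+s[0]*d1;b=o2+s[1]*d2;return (a+b)/2,np.linalg.norm(a-b)
E
python3 - <<'E'
from h import *
s=monitor.get_state()
for k in s: print(k,np.round(s[k],4).tolist())
for n in ['side','top','wrist']:
    c=cam(n,n+'0.png');print(n,c['fov_y'],c['cx'],c['cy'],{k for k in c});print(np.round(c['camera_from_world'],3))
E
```

```text
pics
time_s 0.0
joint_pos [-77.664, 24.4506, 4.2299, 92.0515, -1.9549, 63.646, -3.8439]
joint_velocities [-0.0242, -0.0398, -0.028, 0.0219, 0.0356, -0.0801, 0.0281]
effort [-0.0015, -94.9795, 3.76, -46.3526, 0.0192, 0.0099, -0.0]
eef_pos [0.2407, 0.6302, 0.2089]
tcp_rot [[0.3568, 0.9342, -0.0004], [0.9342, -0.3568, -0.0013], [-0.0013, 0.0001, -1.0]]
ft_force [-0.2083, 0.6044, 0.215]
torque [0.0485, 0.0314, 0.0232]
grip_width 0.0851
side 45.035099049210714 315.1310265234656 231.4580553382069 {'cy', 'cx', 'camera_from_world', 'fov_y', 'frame'}
[[ 0.825 -0.565  0.006 -0.476]
 [-0.387 -0.572 -0.723  0.276]
 [ 0.412  0.594 -0.691  1.088]
 [ 0.     0.     0.     1.   ]]
top 53.70436279047755 316.459933046165 237.97090755862376 {'cy', 'cx', 'camera_from_world', 'fov_y', 'frame'}
[[ 9.000e-03 -1.000e+00  0.000e+00 -4.300e-02]
 [-9.790e-01 -9.000e-03 -2.040e-01  5.650e-01]
 [ 2.040e-01  1.000e-03 -9.790e-01  1.227e+00]
 [ 0.000e+00  0.000e+00  0.000e+00  1.000e+00]]
wrist 63.17097168942235 318.48534421402405 236.92501083191348 {'cy', 'cx', 'camera_from_world', 'fov_y', 'frame'}
[[ 0.357  0.934 -0.001 -0.674]
 [ 0.892 -0.34   0.297 -0.039]
 [ 0.277 -0.106 -0.955  0.378]
 [ 0.     0.     0.     1.   ]]
```

View pics/side0.png

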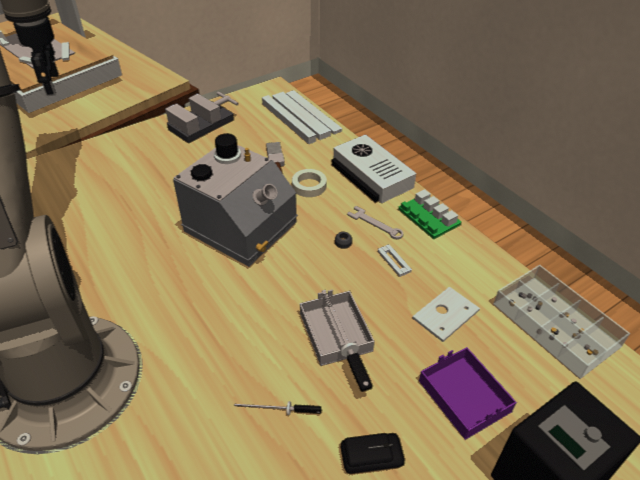

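View pics/top0.png

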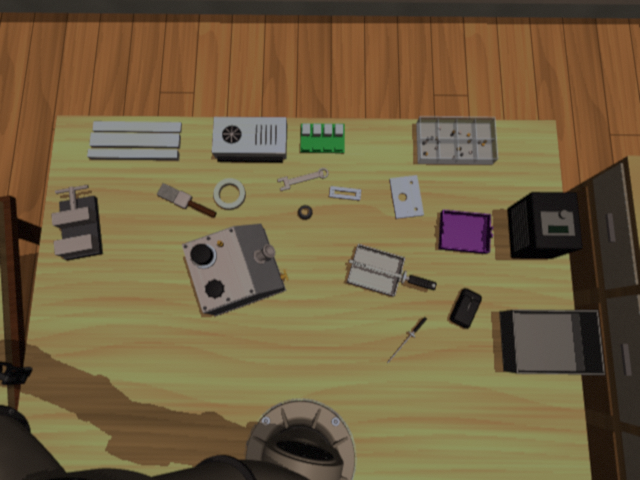

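View pics/wrist0.png

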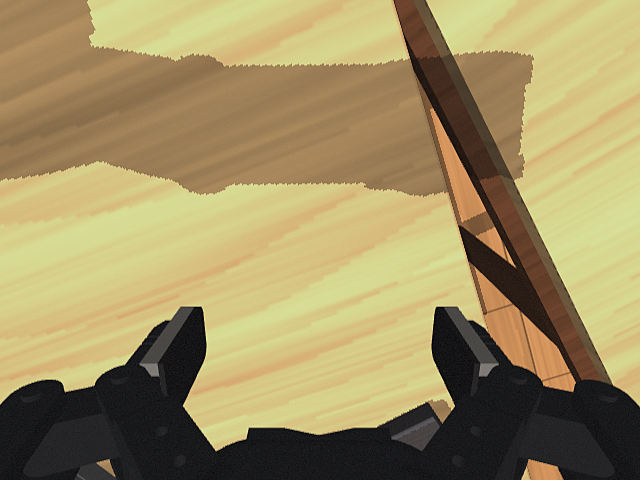

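Run:
```python
from h import *
t=cv2.imread('pics/top0.png');s=cv2.imread('pics/side0.png')
cv2.imwrite('pics/c1.png',cv2.resize(t[215:320,170:300],None,fx=6,fy=5.7,interpolation=cv2.INTER_CUBIC)[:600,:780])
cv2.imwrite('pics/c2.png',cv2.resize(t[235:305,340:440],None,fx=8,fy=8,interpolation=cv2.INTER_CUBIC))
cv2.imwrite('pics/c3.png',cv2.resize(s[120:270,165:305],None,fx=4,fy=4,interpolation=cv2.INTER_CUBIC))
cv2.imwrite('pics/c4.png',cv2.resize(s[280:400,290:390],None,fx=5,fy=5,interpolation=cv2.INTER_CUBIC))
```

```text
(no output)
```

View pics/c1.png

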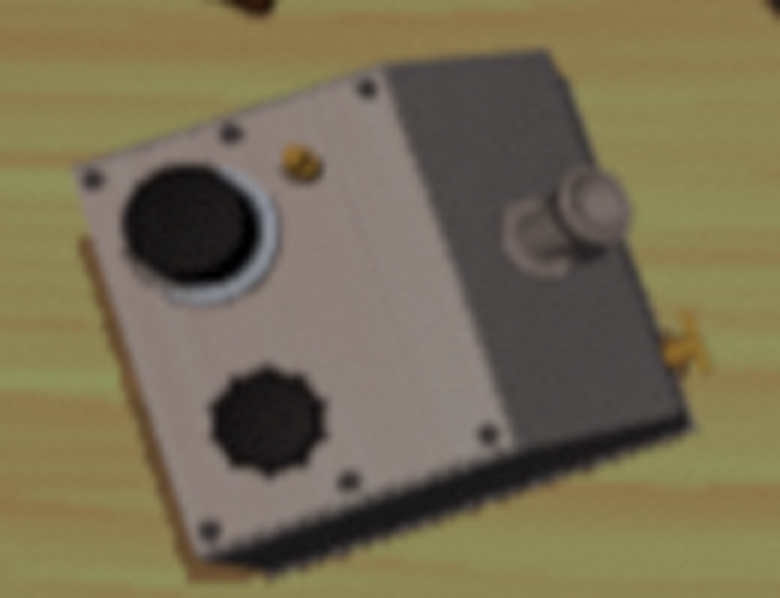

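View pics/c2.png

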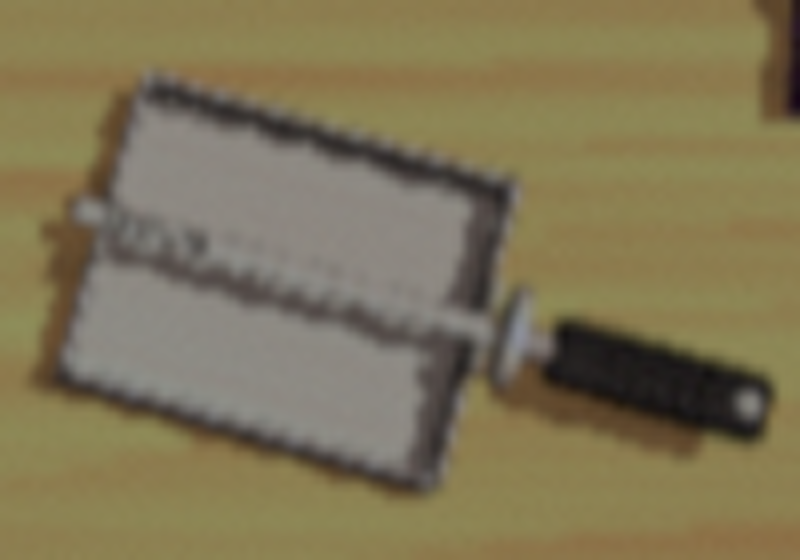

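View pics/c3.png

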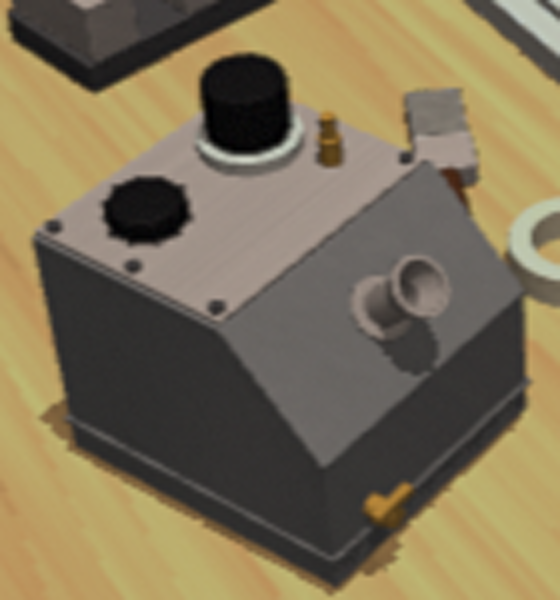

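View pics/c4.png

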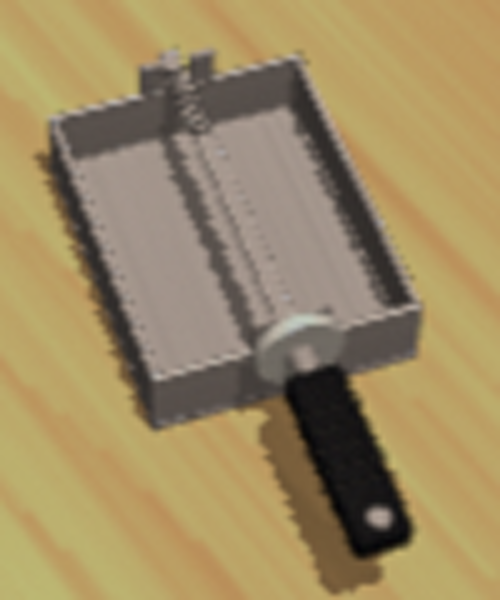

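Run:
```python
from h import *
t=cam('top');s=cam('side')
print('mouth',tri(t,(269.2,250.6),s,(270,191.5)), onz(t,269.2,250.6,.165),onz(s,270,191.5,.165))
# tank top corners z=.165 (top image crop coords)
for n,p in dict(A=(80,165),B=(380,68),C=(512,450),D=(205,555)).items():
    print('tank',n,onz(t,170+p[0]/6,215+p[1]/5.7,.165)[:2].round(4))
for n,p in dict(A=(38,238),D=(222,325),C=(425,163)).items():
    print('tankside',n,onz(s,165+p[0]/4,120+p[1]/4,.165)[:2].round(4))
a=onz(t,409.1,278.75,.049);b=onz(t,436.2,285.6,.049);tip=onz(t,349.4,261.2,.042)
print('grip',a,b,(a+b)/2,'tip',tip,'len',np.linalg.norm(a-b))
a=onz(s,353.6,355,.049);b=onz(s,366.0,389,.049);print('side grip',a,b,(a+b)/2,np.linalg.norm(a-b))
u=tip-onz(t,436.2,285.6,.049);print('yaw',np.degrees(np.arctan2(u[1],u[0])))
# tray corners z=.034
for p in [(145,75),(518,182),(435,490),(58,378)]:
    print('tray',onz(t,340+p[0]/8,235+p[1]/8,.034)[:2].round(4))
for p in [(50,120),(298,60),(418,310),(155,380)]:
    print('trayS',onz(s,290+p[0]/5,280+p[1]/5,.034)[:2].round(4))
```

```text
mouth (array([0.51177041, 0.07847832, 0.16288451]), np.float64(0.002271417748767004)) [0.51032647 0.07868624 0.165     ] [0.51165454 0.07595151 0.165     ]
tank A [0.5251 0.2916]
tank B [0.5694 0.1699]
tank C [0.4034 0.1091]
tank D [0.3582 0.2305]
tankside A [0.3609 0.227 ]
tankside D [0.4098 0.1065]
tankside C [0.5703 0.1673]
grip [ 0.45797572 -0.28704819  0.049     ] [ 0.44025006 -0.35899013  0.049     ] [ 0.44911289 -0.32301916  0.049     ] tip [ 0.50522309 -0.12757976  0.042     ] len 0.07409347472062866
side grip [ 0.46249589 -0.2924214   0.049     ] [ 0.43765021 -0.36128775  0.049     ] [ 0.45007305 -0.32685457  0.049     ] 0.07321121428078073
yaw 74.31686556715529
tray [ 0.5536 -0.1524]
tray [ 0.5175 -0.2798]
tray [ 0.4121 -0.2488]
tray [ 0.4487 -0.122 ]
trayS [ 0.4534 -0.1255]
trayS [ 0.5561 -0.1566]
trayS [ 0.5189 -0.2827]
trayS [ 0.4173 -0.252 ]
```

```bash
cat >> h.py <<'E'
def rel(target,xyaw):
    s=monitor.get_state();R=np.array(s['tcp_rot']);p=np.array(s['eef_pos'])
    d=R.T@(np.array(target)-p)*100
    cur=np.degrees(np.arctan2(R[1,0],R[0,0]))
    turn=-np.radians((xyaw-cur+180)%360-180)
    print('shift cm',d.round(2),'turn',round(float(turn),3),'pos',p.round(4),'xyaw',round(float(cur),2),'t',s['time_s'])
E
python3 - <<'E'
from h import *
rel((.56,.2,.36),20)
E
python3 -m pendant '-1 0 0 -7.5 0;-1 0 0 -15 0;-1 -10 15 -15 0.1;-1 -29.5 45 -15 0.85;-1 -29.5 45 -15 0.85;-1 -29.5 45 -15 0.85;-1 -29.5 45 -15 0.85;-1 -29.5 45 -15 0.85;-1 -29.5 45 -15 0.85;-1 -29.5 45 -15 0.85;-1 -29.5 45 -15 0.85;-1 -29.5 45 -15 0.85'
python3 - <<'E'
from h import *
rel((.4495,-.325,.20),-15.8)
print(monitor.get_state()['joint_pos'])
E
```

```text
shift cm [-28.82  45.18 -15.05] turn 0.857 pos [0.2408 0.6304 0.2093] xyaw 69.1 t 0.25
time_s: 1.45
eef_pos: [0.5326, 0.2259, 0.3569]
tcp_rot: [[0.937, 0.349, 0.0], [0.349, -0.937, 0.0], [0.0, -0.0, -1.0]]
ft_force: [1.8, 1.1, 0.1]
grip_width: 0.0851
shift cm [-27.    48.74  15.67] turn 0.632 pos [0.5326 0.2259 0.3569] xyaw 20.41 t 1.45
[-52.19803578   9.89992093  26.83531108  94.64079257  -4.59597612
  76.52557393  -4.22960076]
```

```bash
python3 -m pendant '-1 0 0 0 0;-1 0 0 0 0'
python3 - <<'E'
from h import *
rel((.4495,-.325,.20),-15.8)
E
```

```text
time_s: 1.65
eef_pos: [0.5323, 0.2266, 0.3565]
tcp_rot: [[0.938, 0.346, -0.0], [0.346, -0.938, -0.0], [-0.0, 0.0, -1.0]]
ft_force: [0.3, 1.4, 0.2]
grip_width: 0.0854
shift cm [-26.86  48.88  15.66] turn 0.629 pos [0.5323 0.2266 0.3565] xyaw 20.25 t 1.65
```

```bash
python3 -m pendant '-1 -26.9 48.9 10 0.63;-1 -26.9 48.9 10 0.63;-1 -26.9 48.9 10 0.63;-1 -26.9 48.9 10 0.63;-1 -26.9 48.9 10 0.63;-1 -26.9 48.9 10 0.63;-1 -26.9 48.9 10 0.63;-1 -26.9 48.9 10 0.63;-1 -26.9 48.9 10 0.63;-1 -26.9 48.9 10 0.63;-1 -26.9 48.9 10 0.63;-1 -26.9 48.9 10 0.63'
python3 -m pendant '-1 0 0 0 0;-1 0 0 0 0'
python3 - <<'E'
from h import *
rel((.4495,-.325,.20),-15.8)
cam('wrist','w1.png')
E
```

```text
time_s: 2.85
eef_pos: [0.4488, -0.3273, 0.2558]
tcp_rot: [[0.962, -0.273, -0.001], [-0.273, -0.962, -0.001], [-0.001, 0.001, -1.0]]
ft_force: [-0.0, 0.2, -0.5]
grip_width: 0.0855
time_s: 3.05
eef_pos: [0.4505, -0.3233, 0.2562]
tcp_rot: [[0.963, -0.27, -0.001], [-0.27, -0.963, 0.0], [-0.001, -0.0, -1.0]]
ft_force: [0.3, 0.5, -0.3]
grip_width: 0.0857
shift cm [-0.05  0.2   5.62] turn 0.003 pos [ 0.4505 -0.3233  0.2562] xyaw -15.65 t 3.05
```

View pics/w1.png

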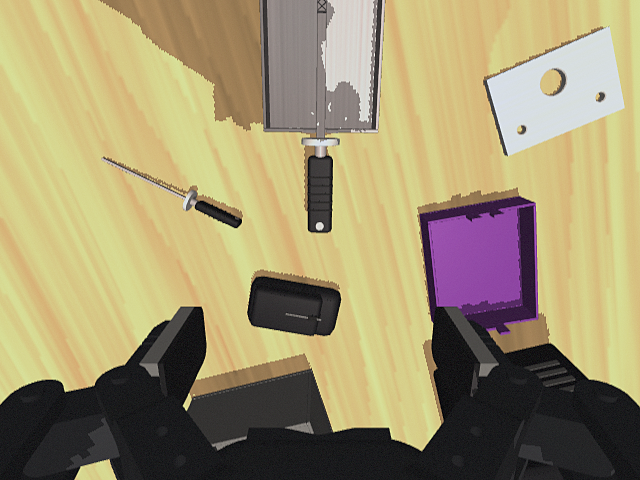

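Run:
```python
from h import *
c=cam('wrist')
a=onz(c,320,157,.049);b=onz(c,319,231,.047);print(a,b,(a+b)/2,np.linalg.norm(a-b)); t=onz(c,322,6,.044);print(t,np.degrees(np.arctan2(*(t-b)[1::-1])))
rel((.4495,-.325,.20),-15.8)
```

```text
[ 0.46273266 -0.28586471  0.049     ] [ 0.44235778 -0.35559737  0.047     ] [ 0.45254522 -0.32073104  0.048     ] 0.07267585985967989
[ 0.49808829 -0.16486795  0.044     ] 73.7118115147598
shift cm [-0.08  0.27  5.65] turn 0.004 pos [ 0.4509 -0.3227  0.2565] xyaw -15.56 t 3.15
```

```bash
python3 -m pendant '-1 0 0.05 5 0;-1 0 0.05 10 0;-1 0 0.05 15 0;-1 0 0.05 18 0;-1 0 0.05 20 0;-1 0 0.05 21 0;-1 0 0.05 22 0;-1 0 0.05 22 0;-1 0 0.05 22 0' 40
python3 - <<'E'
from h import *
cam('wrist','w2.png')
rel((.4506,-.3236,.036),-16)
E
```

```text
time_s: 4.05
eef_pos: [0.4505, -0.3249, 0.0374]
tcp_rot: [[0.963, -0.27, 0.001], [-0.27, -0.963, -0.0], [0.001, 0.0, -1.0]]
ft_force: [-0.5, -1.3, -0.1]
grip_width: 0.0854
shift cm [-0.03 -0.13  0.15] turn 0.006 pos [ 0.4506 -0.325   0.0375] xyaw -15.68 t 4.1
```

View pics/w2.png

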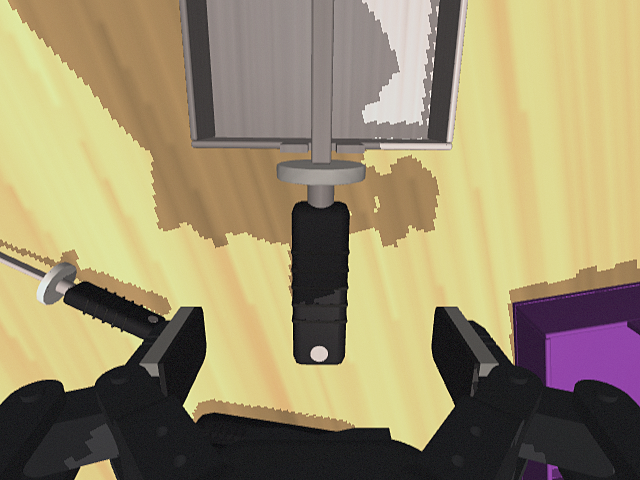

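Run:
```python
from h import *
c=cam('wrist')
for z in (.03,.042,.049): print(proj(c,(.4506,-.325,z)))
a=onz(c,320,203,.049);b=onz(c,319,364,.049);print(a,b,(a+b)/2)
```

```text
[317.92542326 282.22848495]
[317.91605444 293.19953506]
[317.90999603 300.29403103]
[ 0.46288827 -0.28432582  0.049     ] [ 0.44247917 -0.35572495  0.049     ] [ 0.45268372 -0.32002539  0.049     ]
```

```bash
python3 -m pendant '-1 0.05 -0.4 0.1 0;1 0.05 -0.4 0.1 0;1 0.05 -0.4 0.1 0;1 0.05 -0.4 0.1 0;1 0.05 -0.4 0.1 0;1 0.05 -0.4 0.1 0;1 0.05 -0.4 0.1 0;1 0.05 -0.4 0.1 0;1 0.05 -0.4 0.1 0' 40
python3 -m pendant '1 0 0 0 0;1 0 0 -4 0;1 0 0 -8 0;1 0 0 -13 0;1 0 0 -18 0;1 0 0 -23 0;1 0 0 -28 0;1 0 0 -28 0;1 0 0 -28 0'
python3 - <<'E'
from h import *
cam('wrist','w3.png')
cam('side','s3.png')
rel((.58,.194,.33),-70)
E
```

```text
time_s: 5.05
eef_pos: [0.4515, -0.3212, 0.0355]
tcp_rot: [[0.963, -0.271, -0.0], [-0.271, -0.963, -0.0], [-0.0, 0.0, -1.0]]
ft_force: [0.3, 0.6, 0.4]
grip_width: 0.0002
time_s: 5.95
eef_pos: [0.4519, -0.3211, 0.3163]
tcp_rot: [[0.963, -0.27, 0.002], [-0.27, -0.963, 0.0], [0.002, -0.001, -1.0]]
ft_force: [0.0, 0.7, -0.8]
grip_width: 0.0001
shift cm [ -1.51 -53.03  -1.52] turn 0.948 pos [ 0.4511 -0.3206  0.3146] xyaw -15.69 t 6.05
```

View pics/w3.png

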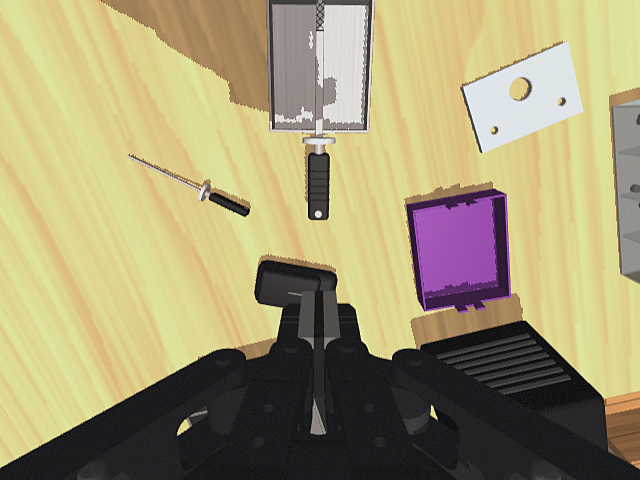

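View pics/s3.png

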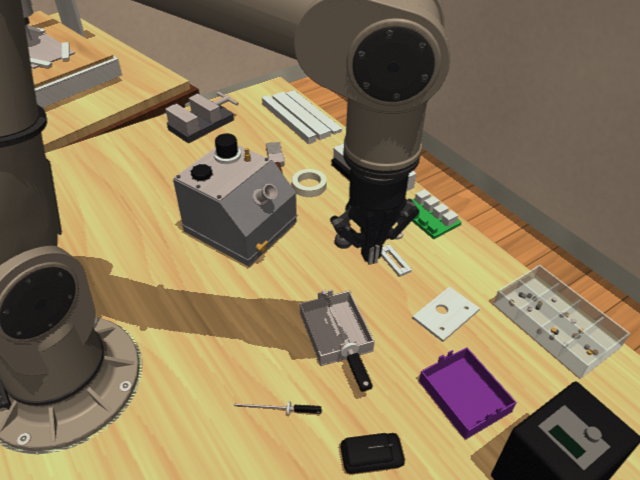

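Run:
```python
from h import *
c=cam('wrist','w4.png'); s=monitor.get_state();p=np.array(s['eef_pos']);R=np.array(s['tcp_rot'])
T=np.array(c['camera_from_world']);print('cam in tool',R.T@(-T[:3,:3].T@T[:3,3]-p), 'axis',R.T@T[2,:3])
for d in (11,0,-8,-20): 
  for yy in (-11,0,11): print(d,yy,proj(c,p+R@np.array([0,yy/1000,d/1000])).round(1))
c=cam('side','s4.png')
print(proj(c,p+R@np.array([0,0,.011])),proj(c,p))
i=cv2.imread('pics/s4.png')[180:280,320:440];cv2.imwrite('pics/s4c.png',cv2.resize(i,None,fx=5,fy=5))
i=cv2.imread('pics/w4.png')[260:460,220:420];cv2.imwrite('pics/w4c.png',cv2.resize(i,None,fx=3,fy=3))
```

```text
cam in tool [ 0.00031816 -0.07547416 -0.16336614] axis [3.73781657e-04 2.96071032e-01 9.55165852e-01]
11 -11 [317.7 257.9]
11 0 [317.7 279.2]
11 11 [317.7 299.8]
0 -11 [317.6 266.4]
0 0 [317.6 288.8]
0 11 [317.6 310.5]
-8 -11 [317.6 273.2]
-8 0 [317.6 296.6]
-8 11 [317.6 319. ]
-20 -11 [317.5 284.8]
-20 0 [317.5 309.6]
-20 11 [317.5 333.3]
[367.50681618 274.67601999] [368.02030809 269.73719604]
```

View pics/s4c.png

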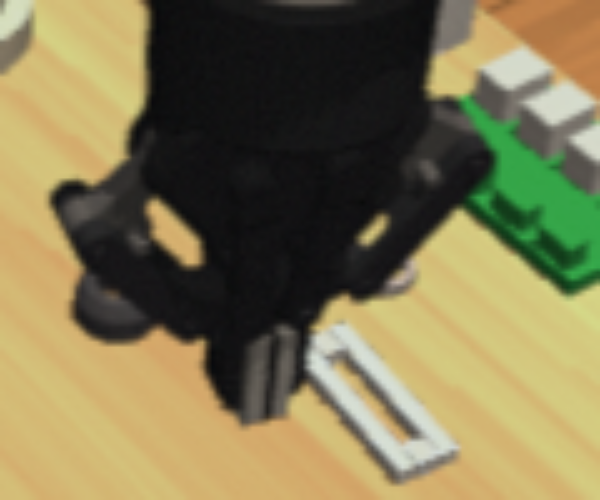

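View pics/w4c.png

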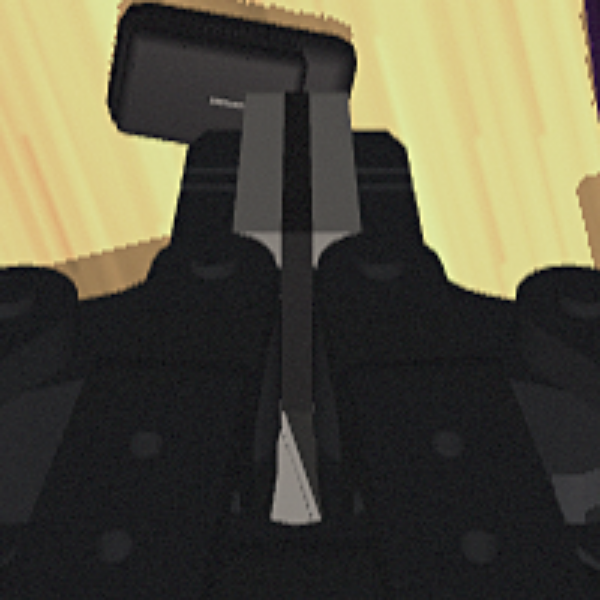

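Run:
```python
from h import *
w=cam('wrist'); sd=cam('side'); tp=cam('top','t4.png'); s=monitor.get_state();p=np.array(s['eef_pos']);R=np.array(s['tcp_rot'])
for pw in [(318.8,291)]:
  for ps in [(371,263.5),(370,264),(373,263)]:
    q,e=tri(w,pw,sd,ps);print(ps,'tool mm',(R.T@(q-p)*1000).round(1),e)
# all cameras check on a static feature: dipstick hanging grip white dot, side & wrist
i=cv2.imread('pics/s3.png');cv2.imwrite('pics/s3c.png',cv2.resize(i[310:400,310:400],None,fx=6,fy=6,interpolation=cv2.INTER_CUBIC))
print(proj(tp,p),proj(tp,p+R@[0,0,.011]))
i=cv2.imread('pics/t4.png');cv2.imwrite('pics/t4c.png',cv2.resize(i[200:400,330:530],None,fx=3,fy=3,interpolation=cv2.INTER_CUBIC))
```

```text
(371, 263.5) tool mm [ 2.3 -2.9 -9.4] 0.0046242149811218216
(370, 264) tool mm [ 1.6 -2.8 -8.7] 0.003070151905632453
(373, 263) tool mm [  3.8  -2.6 -10. ] 0.007650680635050255
[449.06246286 267.10124293] [447.66221183 267.84428593]
```

View pics/s3c.png

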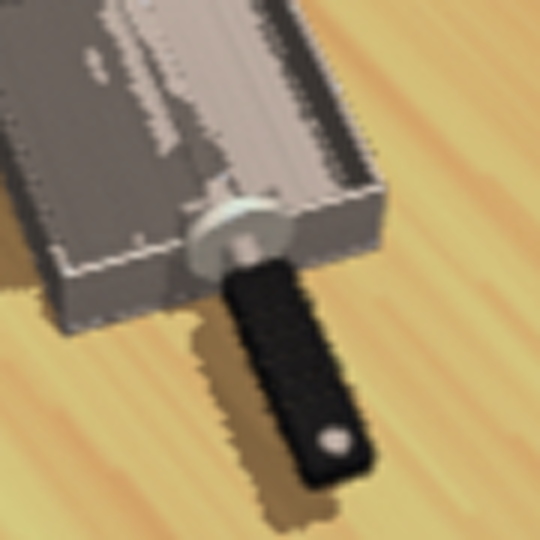

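View pics/t4c.png

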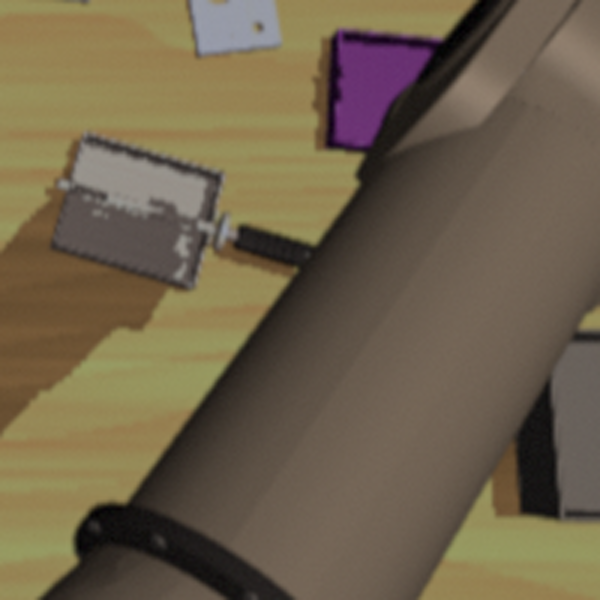

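```bash
python3 -m pendant '-1 0 0 0 0;-1 0 0 3 0;-1 0 0 6 0;-1 0 0 11 0;-1 0 0 16 0;-1 0 0 20 0;-1 0 0 24 0;-1 0 0 27 0;-1 0 0 29 0;-1 0 0 29.6 0;-1 0 0 29.6 0;-1 0 0 29.6 0' 40
python3 - <<'E'
from h import *
w=cam('wrist','w5.png');s=cam('side','s5.png')
rel((.4525,-.3205,.018),-15.8)
i=cv2.imread('pics/s5.png');cv2.imwrite('pics/s5c.png',cv2.resize(i[290:420,290:420],None,fx=4.6,fy=4.6,interpolation=cv2.INTER_CUBIC))
E
```

```text
time_s: 7.5
eef_pos: [0.4519, -0.3216, 0.0205]
tcp_rot: [[0.963, -0.271, 0.001], [-0.271, -0.963, -0.001], [0.001, 0.0, -1.0]]
ft_force: [0.1, -0.2, 0.7]
grip_width: 0.0852
shift cm [ 0.   -0.1   0.27] turn 0.002 pos [ 0.4522 -0.3214  0.0207] xyaw -15.69 t 7.6
```

View pics/s5c.png

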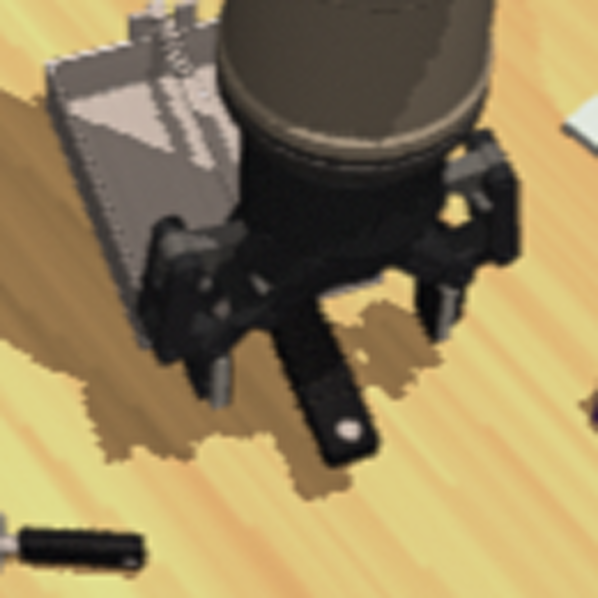

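View pics/w5.png

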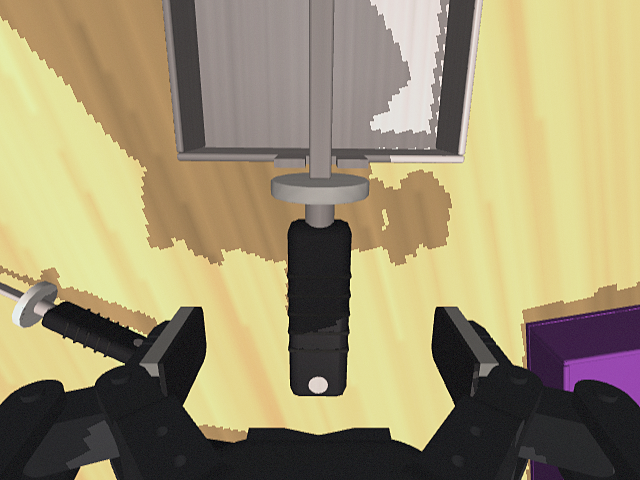

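Run:
```python
from h import *
s=cam('side');st=monitor.get_state();p=np.array(st['eef_pos']);R=np.array(st['tcp_rot'])
for n,q in (('L',(337.4,377.4)),('R',(385,363))):
  for z in (.0,.02,.03,.04,.05): print(n,z,(R.T@(onz(s,*q,z)-p)*1000).round(1))
```

```text
L 0.0 [-30.7 -24.1  20.5]
L 0.02 [-35.6 -12.5   0.5]
L 0.03 [-38.1  -6.7  -9.5]
L 0.04 [-40.6  -0.9 -19.5]
L 0.05 [-43.    4.9 -29.5]
R 0.0 [ 67.5 -24.7  20.7]
R 0.02 [ 60.5 -13.1   0.7]
R 0.03 [57.  -7.3 -9.3]
R 0.04 [ 53.4  -1.5 -19.3]
R 0.05 [ 49.9   4.3 -29.3]
```

```bash
python3 -m pendant '1 0 0 0 0;1 0 0 0 0;1 0 0 0 0;1 0 0 0 0;1 0 0 0 0;1 0 0 0 0;1 0 0 0 0' 40
python3 - <<'E'
from h import *
w=cam('wrist','w6.png');s=cam('side','s6.png')
print(monitor.get_state()['grip_width'])
i=cv2.imread('pics/s6.png');cv2.imwrite('pics/s6c.png',cv2.resize(i[290:420,290:420],None,fx=4.6,fy=4.6,interpolation=cv2.INTER_CUBIC))
E
```

```text
time_s: 8.35
eef_pos: [0.4515, -0.3211, 0.0195]
tcp_rot: [[0.963, -0.271, -0.0], [-0.271, -0.963, 0.0], [-0.0, 0.0, -1.0]]
ft_force: [0.9, 0.6, 1.3]
grip_width: 0.0225
0.022320515424540176
```

View pics/s6c.png

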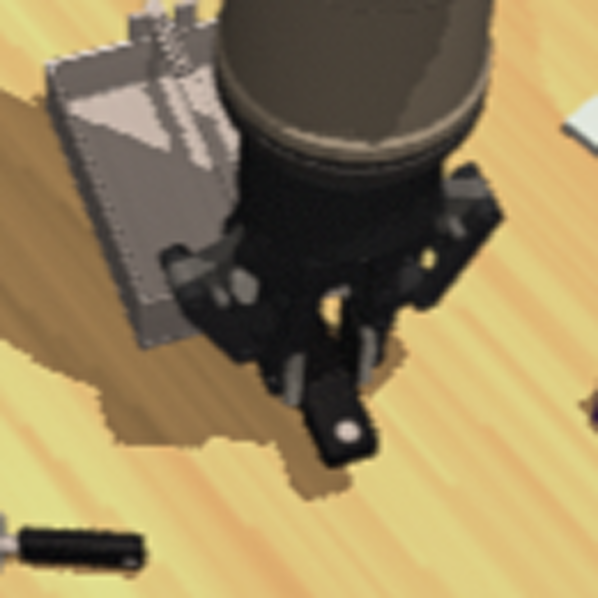

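View pics/w6.png

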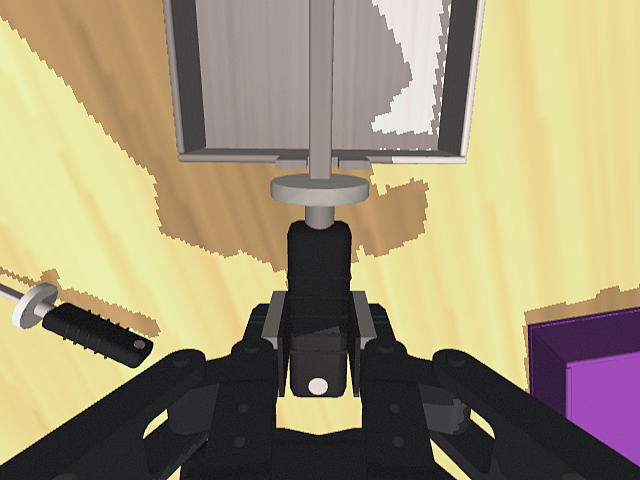

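```bash
python3 -m pendant '-0.2 0 0 0 0;-0.2 0 0 0 0;-0.2 0 0 0 0;-0.2 0 -0.2 0.5 0;-0.2 0 -0.2 1 0;-0.2 0 -0.2 1.5 0;-0.2 0 -0.2 1.5 0;-0.2 0 -0.2 1.5 0' 40
python3 -m pendant '1 0 0 0 0;1 0 0 0 0;1 0 0 0 0;1 0 0 0 0;1 0 0 0 0;1 0 0 0 0' 40
python3 - <<'E'
from h import *
w=cam('wrist','w7.png');s=cam('side','s7.png')
print(monitor.get_state()['grip_width'])
i=cv2.imread('pics/s7.png');cv2.imwrite('pics/s7c.png',cv2.resize(i[290:420,290:420],None,fx=4.6,fy=4.6,interpolation=cv2.INTER_CUBIC))
E
```

```text
time_s: 9.25
eef_pos: [0.4519, -0.3193, 0.0044]
tcp_rot: [[0.963, -0.271, -0.0], [-0.271, -0.963, 0.0], [-0.0, 0.0, -1.0]]
ft_force: [-0.4, -0.6, 0.3]
grip_width: 0.0514
time_s: 9.85
eef_pos: [0.4521, -0.3193, 0.0046]
tcp_rot: [[0.963, -0.271, 0.0], [-0.271, -0.963, -0.0], [0.0, 0.0, -1.0]]
ft_force: [0.7, -0.2, 2.3]
grip_width: 0.0233
0.02344063790615367
```

View pics/s7c.png

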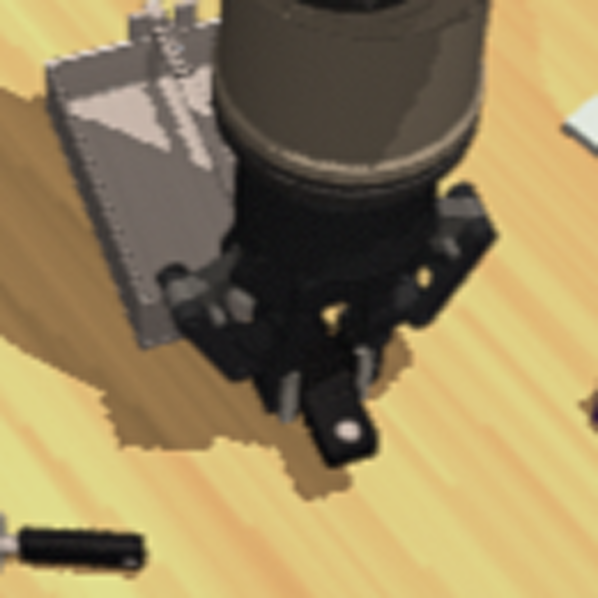

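View pics/w7.png

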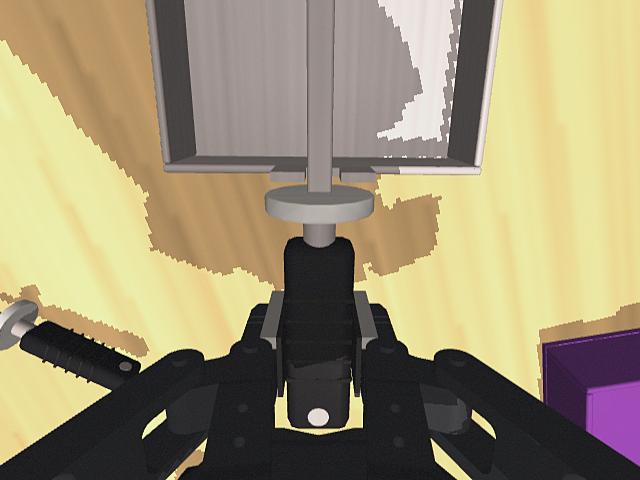

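```bash
python3 -m pendant '1 0 0 -2 0;1 0 0 -5 0;1 0 0 -9 0;1 0 0 -14 0;1 0 0 -19 0;1 0 0 -24 0;1 0 0 -28 0;1 0 0 -28 0;1 0 0 -28 0' 40
python3 - <<'E'
from h import *
w=cam('wrist','w8.png');s=cam('side','s8.png')
print(monitor.get_state()['grip_width'])
rel((.58,.194,.28),-70)
E
```

```text
time_s: 10.85
eef_pos: [0.4523, -0.3189, 0.2849]
tcp_rot: [[0.963, -0.27, 0.001], [-0.27, -0.963, 0.0], [0.001, -0.001, -1.0]]
ft_force: [0.9, 0.0, -1.6]
grip_width: 0.0232
0.023318107210641693
shift cm [ -1.5  -52.82   0.37] turn 0.948 pos [ 0.4516 -0.3186  0.2835] xyaw -15.69 t 10.95
```

View pics/s8.png

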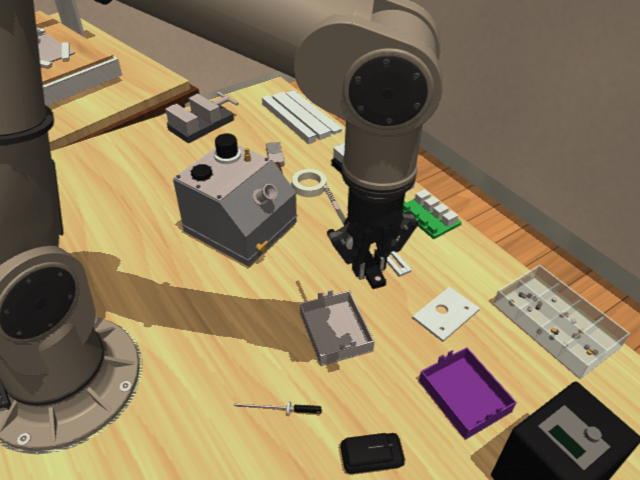

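View pics/w8.png

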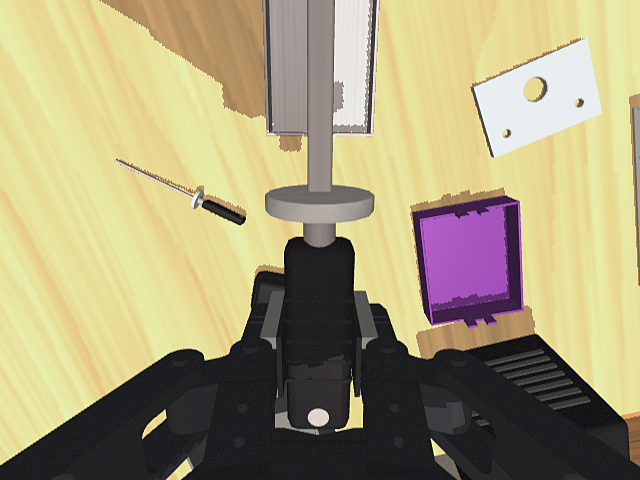

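Run:
```python
from h import *
t=cam('top','t8.png');s=cam('side')
print('pump top', onz(t,201.7,254.5,.215), onz(s,165+245/4,120+78/4,.215))
i=cv2.imread('pics/top0.png')[180:300,40:260];cv2.imwrite('pics/t0v.png',cv2.resize(i,None,fx=3.6,fy=3.6,interpolation=cv2.INTER_CUBIC))
for p in [(100,230),(92,210),(88,195)]: print('vise',onz(t,*p,.0),onz(t,*p,.08))
i=cv2.imread('pics/side0.png')[80:200,150:290];cv2.imwrite('pics/s0v.png',cv2.resize(i,None,fx=5,fy=5,interpolation=cv2.INTER_CUBIC))
```

```text
pump top [0.49051709 0.23230977 0.215     ] [0.49546946 0.23114331 0.215     ]
vise [0.59510682 0.57891896 0.        ] [0.57735935 0.5413445  0.08      ]
vise [0.6537147  0.60791756 0.        ] [0.63240565 0.56858086 0.08      ]
vise [0.69841391 0.62422714 0.        ] [0.6743885  0.58389931 0.08      ]
```

View pics/t0v.png

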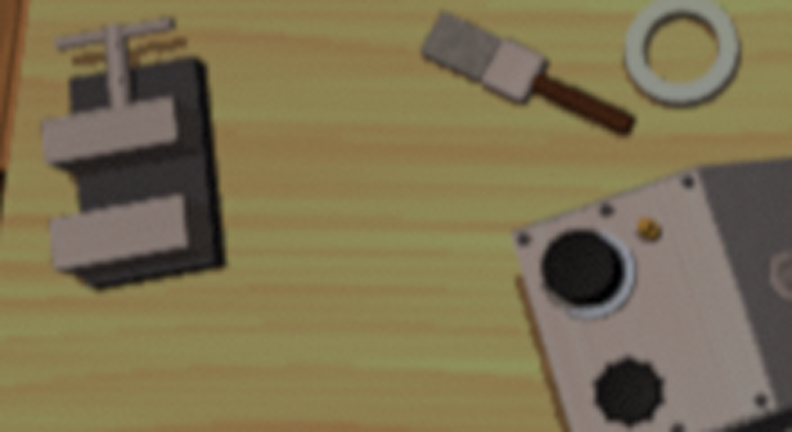

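View pics/s0v.png

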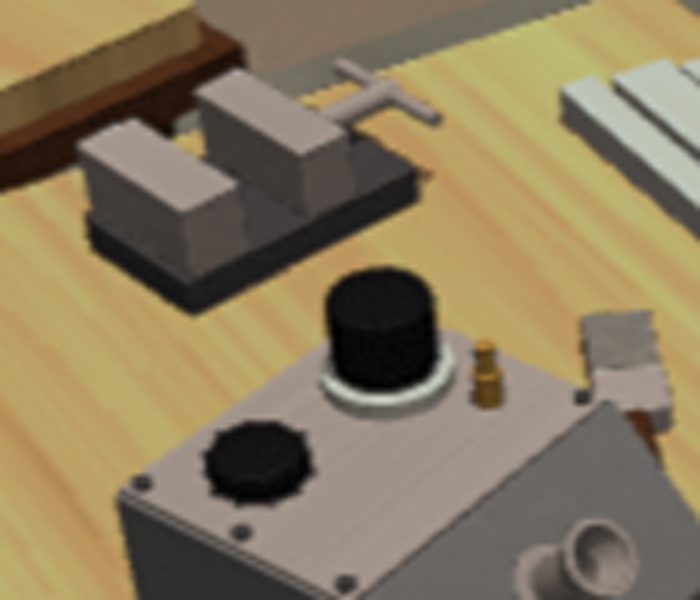

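Run:
```python
from h import *
rel((.4755,.2800,.23),20)
```

```text
shift cm [-13.89 -58.3    5.36] turn -0.623 pos [ 0.4515 -0.3188  0.2834] xyaw -15.71 t 11.05
```

```bash
python3 -m pendant '1 -4 -29 0 -0.3;1 -4 -29 0 -0.3;1 -4 -29 0 -0.3;1 -4 -29 0 -0.3;1 -4 -29 0 -0.3;1 -13.9 -58.3 0 -0.623;1 -13.9 -58.3 0 -0.623;1 -13.9 -58.3 0 -0.623;1 -13.9 -58.3 0 -0.623;1 -13.9 -58.3 0 -0.623;1 -13.9 -58.3 0 -0.623;1 -13.9 -58.3 0 -0.623' 35
python3 -m pendant '1 0 0 0 0;1 0 0 0 0'
python3 - <<'E'
from h import *
rel((.4755,.2800,.20),20)
w=cam('wrist','w9.png');s=cam('side','s9.png')
E
```

```text
time_s: 12.25
eef_pos: [0.4754, 0.28, 0.2835]
tcp_rot: [[0.94, 0.342, -0.001], [0.342, -0.94, -0.001], [-0.002, 0.001, -1.0]]
ft_force: [1.0, -0.4, -0.4]
grip_width: 0.023
time_s: 12.45
eef_pos: [0.4755, 0.2789, 0.2831]
tcp_rot: [[0.939, 0.344, -0.002], [0.344, -0.939, -0.002], [-0.002, 0.002, -1.0]]
ft_force: [0.7, -1.3, -0.3]
grip_width: 0.0233
shift cm [ 0.06 -0.12  8.3 ] turn 0.002 pos [0.4755 0.2789 0.2831] xyaw 20.09 t 12.45
```

View pics/s9.png

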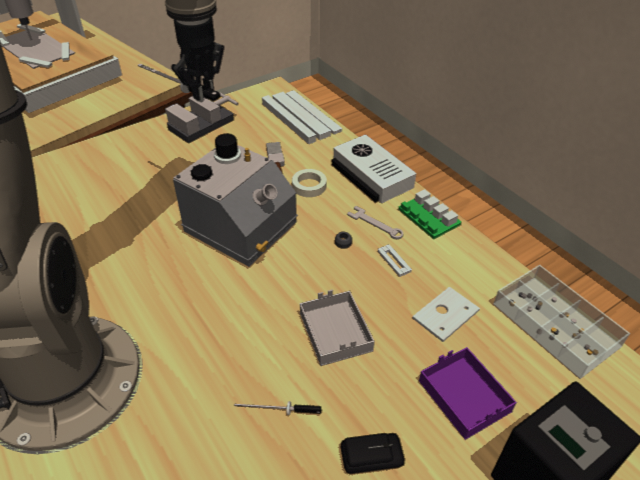

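View pics/w9.png

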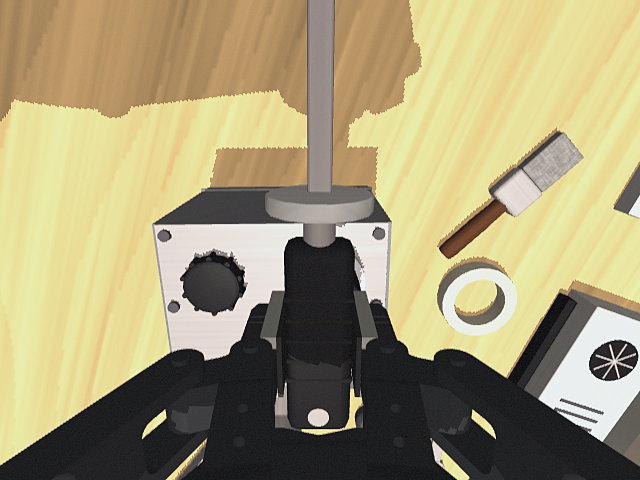

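```bash
python3 -m pendant '1 0 0 4 0;1 0 0 7 0;1 0 0 8.5 0;1 0 0 9 0;1 0 0 9 0;1 0 0 9 0' 35
python3 - <<'E'
from h import *
w=cam('wrist','w10.png');s=cam('side','s10.png')
i=cv2.imread('pics/s10.png')[50:230,130:310];cv2.imwrite('pics/s10c.png',cv2.resize(i,None,fx=3.3,fy=3.3,interpolation=cv2.INTER_CUBIC))
E
```

```text
time_s: 13.15
eef_pos: [0.4767, 0.2781, 0.1955]
tcp_rot: [[0.94, 0.341, 0.001], [0.341, -0.94, 0.001], [0.001, -0.001, -1.0]]
ft_force: [-0.3, 0.1, 0.3]
grip_width: 0.0231
```

View pics/s10c.png

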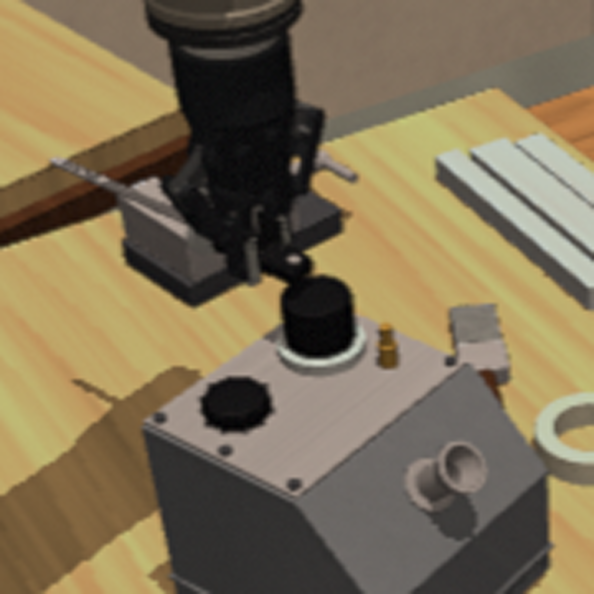

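View pics/w10.png

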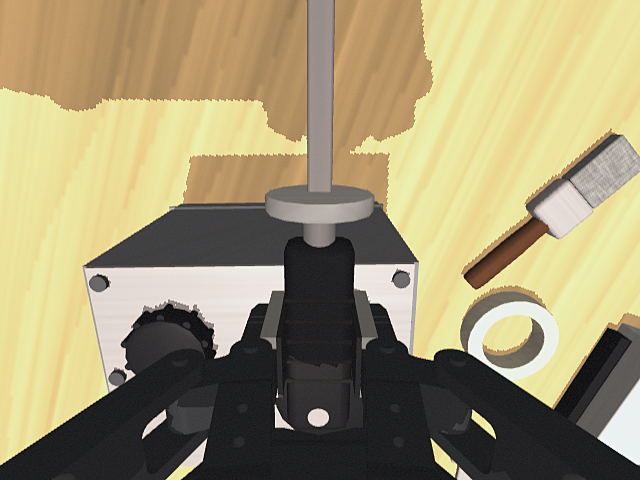

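```bash
python3 -m pendant '1 0 0 0.5 0;1 0 0 1 0;1 0 0 1.3 0;1 0 0 1.6 0;1 0 0 1.9 0;1 0 0 1.9 0;1 0 0 1.9 0' 35
python3 - <<'E'
from h import *
w=cam('wrist','w11.png');s=cam('side','s11.png')
i=cv2.imread('pics/s11.png')[50:230,130:310];cv2.imwrite('pics/s11c.png',cv2.resize(i,None,fx=3.3,fy=3.3,interpolation=cv2.INTER_CUBIC))
E
```

```text
time_s: 13.95
eef_pos: [0.4759, 0.2795, 0.1761]
tcp_rot: [[0.939, 0.343, 0.0], [0.343, -0.939, 0.002], [0.001, -0.001, -1.0]]
ft_force: [-5.5, 3.5, 13.1]
grip_width: 0.0232
```

View pics/s11c.png

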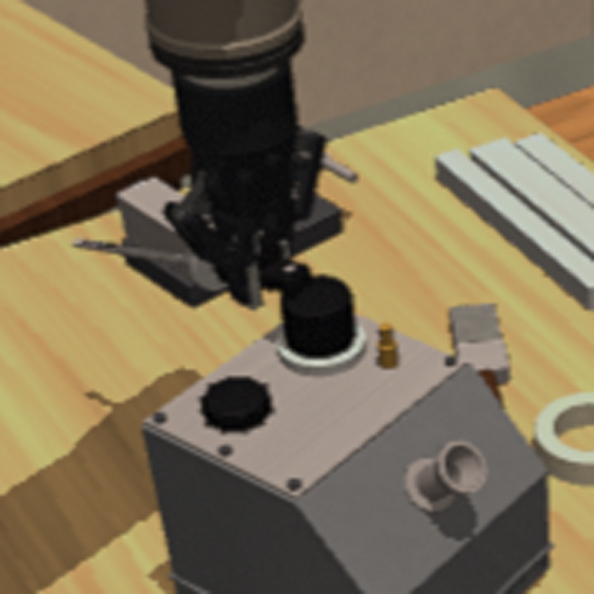

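View pics/w11.png

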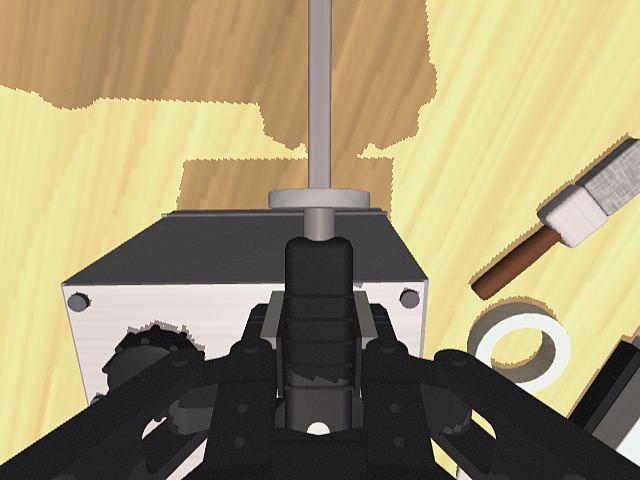

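```bash
python3 -m pendant '1 0 0 0.3 0;1 0 0 0.6 0;1 0 0 0.9 0;1 0 0 1.1 0;1 0 0 1.1 0;1 0 0 1.1 0' 35
python3 - <<'E'
from h import *
w=cam('wrist','w12.png');s=cam('side','s12.png')
i=cv2.imread('pics/s12.png')[50:230,130:310];cv2.imwrite('pics/s12c.png',cv2.resize(i,None,fx=3.3,fy=3.3,interpolation=cv2.INTER_CUBIC))
E
```

```text
time_s: 14.65
eef_pos: [0.4771, 0.2796, 0.1658]
tcp_rot: [[0.94, 0.342, 0.002], [0.342, -0.94, 0.003], [0.003, -0.002, -1.0]]
ft_force: [-2.2, 2.7, 17.9]
grip_width: 0.0231
```

View pics/s12c.png

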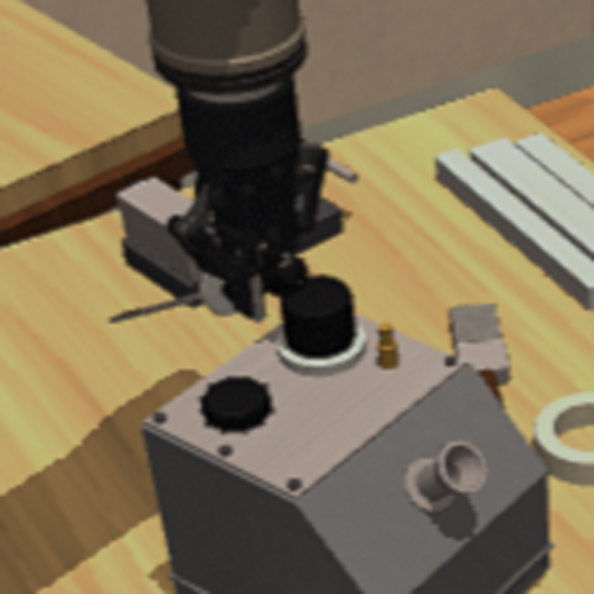

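View pics/w12.png

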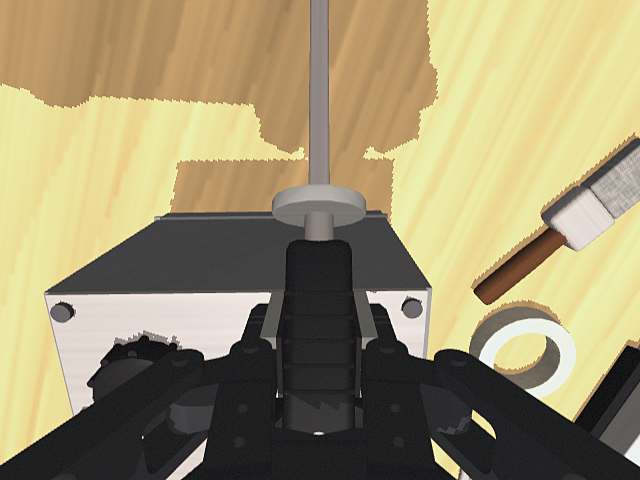

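```bash
cat >> h.py <<'E'
def planar(c,px,off=0.):
    """ray with tool's x=0 vertical plane; returns (along -y tool, up z rel to TCP) mm"""
    s=monitor.get_state();p=np.array(s['eef_pos']);R=np.array(s['tcp_rot'])
    o,d=ray(c,*px);n=R[:,0];t=(n@(p-o)+off)/(n@d);q=R.T@(o+t*d-p)*1000
    return np.array([-q[1],-q[2]])
E
python3 - <<'E'
from h import *
s=cam('side')
a=planar(s,(163.3,147.0));b=planar(s,(195.2,139.4));print(a,b,np.linalg.norm(a-b),np.degrees(np.arctan2(*(a-b)[::-1])))
E
```

```text
[173.84169562 -65.20390618] [49.66328357  8.49945592] 144.40382129634838 -30.69031651706511
```

```bash
python3 -m pendant '1 0 0 0.3 0;1 0 0 0.6 0;1 0 0 0.9 0;1 0 0 0.9 0' 35
python3 - <<'E'
from h import *
w=cam('wrist','w13.png');s=cam('side','s13.png')
i=cv2.imread('pics/s13.png')[90:170,130:250];cv2.imwrite('pics/s13c.png',cv2.resize(i,None,fx=6,fy=6,interpolation=cv2.INTER_CUBIC))
E
```

```text
time_s: 15.2
eef_pos: [0.4769, 0.2805, 0.1566]
tcp_rot: [[0.939, 0.343, 0.002], [0.343, -0.939, 0.003], [0.003, -0.002, -1.0]]
ft_force: [-0.9, 9.0, 11.3]
grip_width: 0.0234
```

View pics/s13c.png

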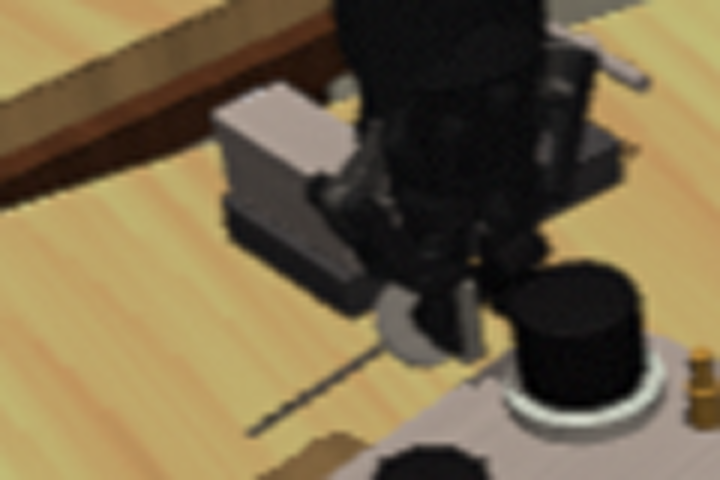

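Run:
```python
from h import *
s=cam('side')
a=planar(s,(130+248/6,90+433/6));b=planar(s,(130+385/6,90+350/6));
print(a,b,np.linalg.norm(a-b),np.degrees(np.arctan2(*(a-b)[::-1])))
```

```text
[153.42543709 -94.82244055] [ 57.608862  -11.4671384] 126.99969471630891 -41.021526968031544
```

```bash
python3 -m pendant '1 0 0 -1 0;1 0 0 -3 0;1 0 0 -7 0;1 0 0 -12 0;1 0 0 -17 0;1 0 0 -19 0;1 0 0 -19 0;1 0 0 -19 0' 40
python3 - <<'E'
from h import *
w=cam('wrist','w14.png')
rel((.58,-.113,.31),20)
E
```

```text
time_s: 16.15
eef_pos: [0.4759, 0.2781, 0.3452]
tcp_rot: [[0.94, 0.342, -0.0], [0.342, -0.94, -0.0], [-0.0, -0.0, -1.0]]
ft_force: [-0.1, 0.6, -1.9]
grip_width: 0.0233
shift cm [-3.55 40.31  3.48] turn -0.0 pos [0.4756 0.278  0.3445] xyaw 19.99 t 16.2
```

View pics/w14.png

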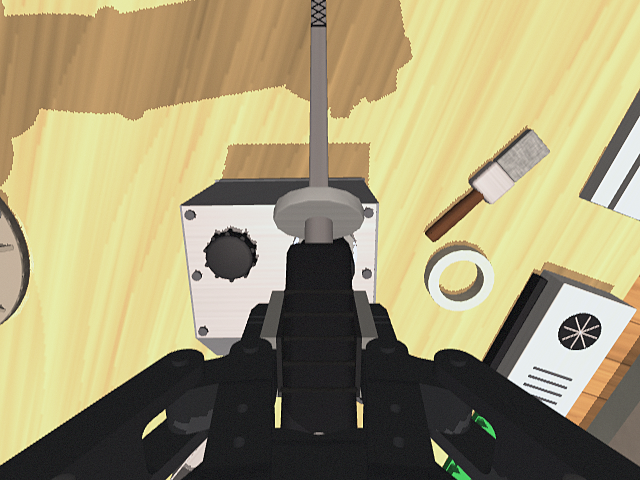

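```bash
python3 -m pendant '1 -3.5 40.3 0 0;1 -3.5 40.3 0 0;1 -3.5 40.3 0 0;1 -3.5 40.3 0 0;1 -3.5 40.3 0 0;1 -3.5 40.3 0 0;1 -3.5 40.3 0 0;1 -3.5 40.3 3.5 0;1 -3.5 40.3 3.5 0;1 -3.5 40.3 3.5 0;1 -3.5 40.3 3.5 0;1 -3.5 40.3 3.5 0' 40
python3 - <<'E'
from h import *
rel((.58,-.113,.31),20)
w=cam('wrist','w15.png');s=cam('side','s15.png');t=cam('top','t15.png')
i=cv2.imread('pics/s15.png')[110:270,200:400];cv2.imwrite('pics/s15c.png',cv2.resize(i,None,fx=4,fy=3.7,interpolation=cv2.INTER_CUBIC))
E
```

```text
time_s: 17.4
eef_pos: [0.581, -0.1111, 0.3105]
tcp_rot: [[0.939, 0.343, -0.0], [0.343, -0.939, 0.0], [-0.0, -0.0, -1.0]]
ft_force: [2.0, 0.5, -0.2]
grip_width: 0.0229
shift cm [-0.16  0.15  0.05] turn 0.001 pos [ 0.581  -0.1111  0.3105] xyaw 20.08 t 17.4
```

View pics/s15c.png

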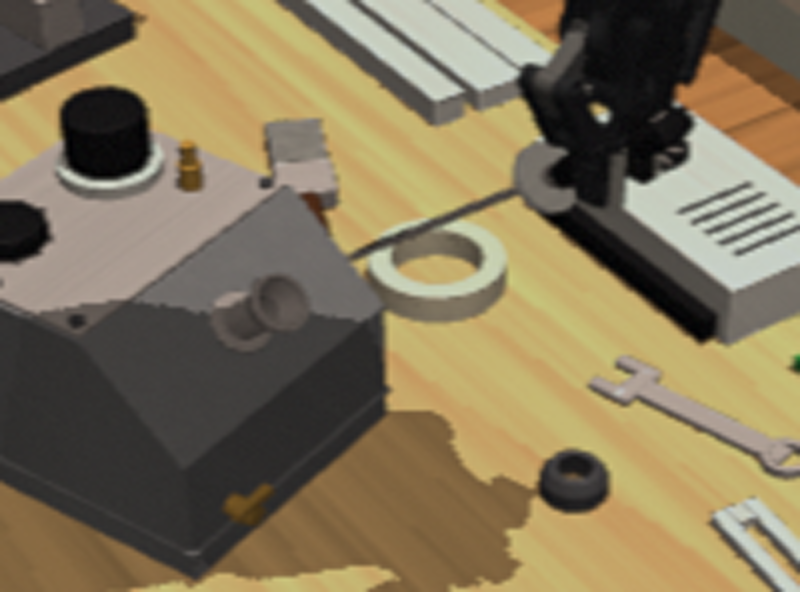

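View pics/w15.png

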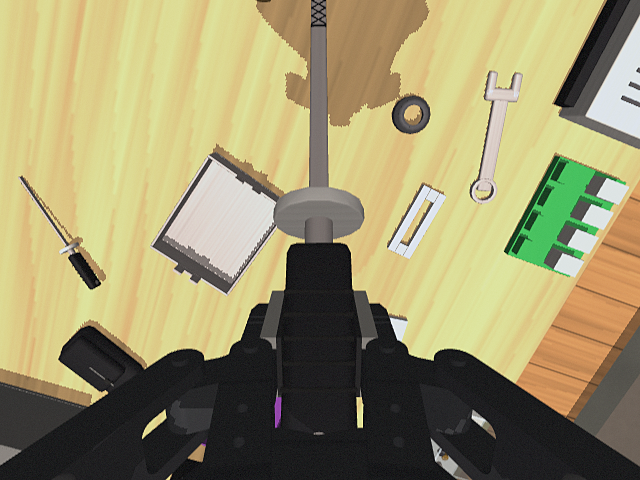

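View pics/t15.png

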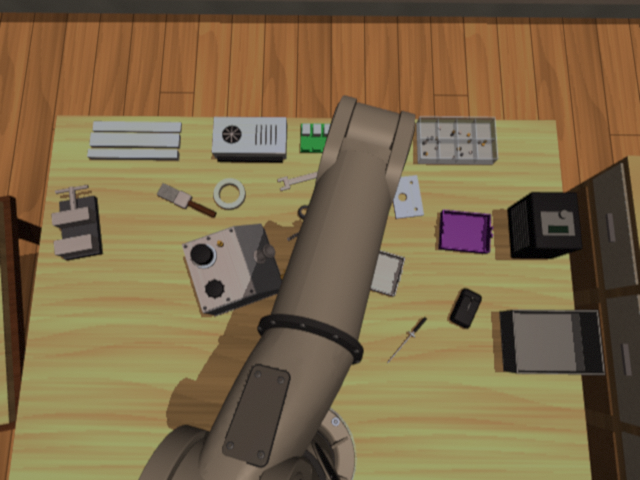

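Run:
```python
from h import *
s=cam('side')
a=planar(s,(288,179.2));b=planar(s,(200+520/4,110+190/3.7));
print(a,b,np.linalg.norm(a-b),np.degrees(np.arctan2(*(a-b)[::-1])))
i=cv2.imread('pics/t15.png')[215:275,240:320];cv2.imwrite('pics/t15c.png',cv2.resize(i,None,fx=9,fy=9,interpolation=cv2.INTER_CUBIC))
st=monitor.get_state();p=np.array(st['eef_pos']);R=np.array(st['tcp_rot'])
print('tip', p+R@np.array([0,-a[0],-a[1]])/1000)
```

```text
[150.57159499 -90.3148883 ] [49.96997993 -1.37265277] 134.28107168598174 -41.48000940072353
tip [0.52948833 0.03001414 0.22062997]
```

View pics/t15c.png

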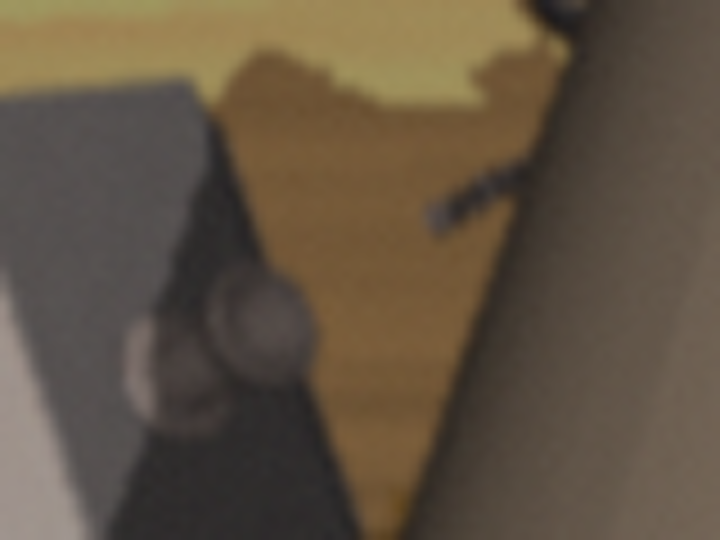

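Run:
```python
from h import *
s=cam('side');t=cam('top')
tip,e1=tri(t,(288.6,238.9),s,(288,179.2));m,e2=tri(t,(269.1,251.0),s,(270.5,191.6))
print(tip,e1,m,e2)
R=np.array(monitor.get_state()['tcp_rot'])
d=R.T@(m-tip)*100
print('tip->mouth tool cm',d)
a=np.array([.2418,-.6645,.7071]);print('outside point 15mm',R.T@(m+.015*a-tip)*100)
```

```text
[0.52831738 0.0279369  0.22254542] 0.0001586651588661038 [0.51178148 0.07836804 0.16240221] 0.004265118896046087
tip->mouth tool cm [ 0.17191506 -5.30380173  6.01494393]
outside point 15mm [ 0.17157414 -4.24321976  4.95418664]
```

```bash
python3 -m pendant '1 0.1 -2 1.5 0;1 0.1 -4.1 4 0;1 0.1 -4.1 4.6 0;1 0.1 -4.1 4.6 0;1 0.1 -4.1 4.6 0' 40
python3 - <<'E'
from h import *
w=cam('wrist','w16.png');s=cam('side','s16.png');t=cam('top','t16.png')
i=cv2.imread('pics/s16.png')[150:230,230:330];cv2.imwrite('pics/s16c.png',cv2.resize(i,None,fx=7,fy=7,interpolation=cv2.INTER_CUBIC))
i=cv2.imread('pics/t16.png')[215:275,240:320];cv2.imwrite('pics/t16c.png',cv2.resize(i,None,fx=9,fy=9,interpolation=cv2.INTER_CUBIC))
E
```

```text
time_s: 18.2
eef_pos: [0.5683, -0.0742, 0.2653]
tcp_rot: [[0.94, 0.341, 0.001], [0.341, -0.94, -0.0], [0.001, 0.001, -1.0]]
ft_force: [0.3, 0.2, -1.1]
grip_width: 0.0234
```

View pics/s16c.png

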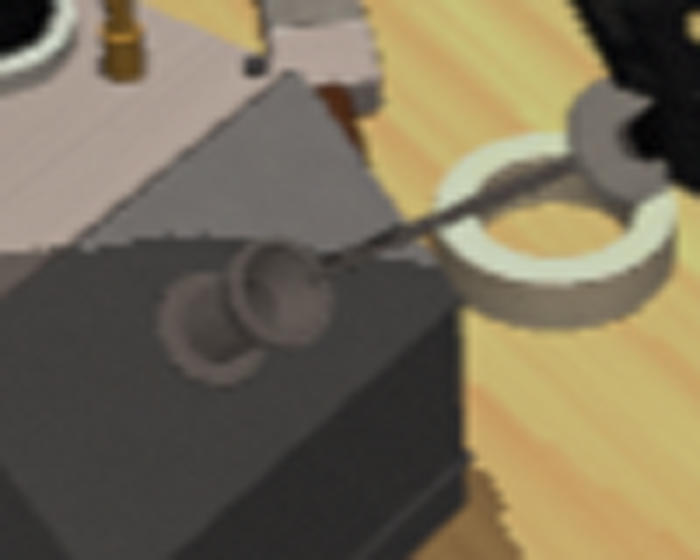

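View pics/t16c.png

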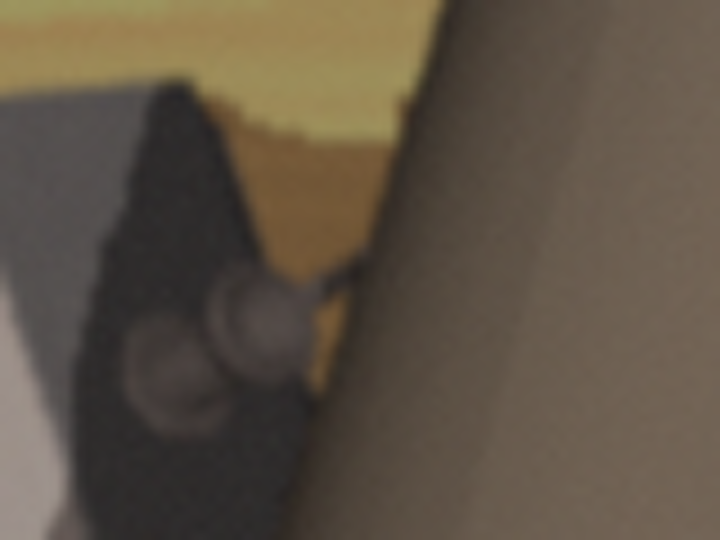

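View pics/w16.png

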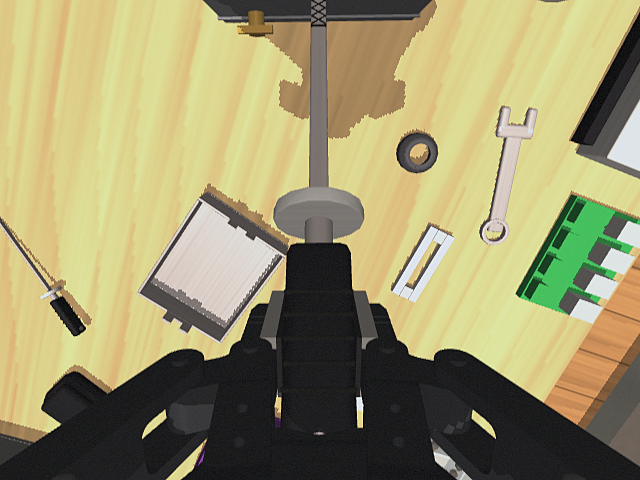

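Run:
```python
from h import *
s=cam('side');t=cam('top')
R=np.array(monitor.get_state()['tcp_rot'])
M=np.array([.511,.0775,.165])
print('M px side',proj(s,M),'top',proj(t,M))
tip,e1=tri(t,(274.7,247.4),s,(276,187.4));print(tip,e1,R.T@(M-tip)*1000)
a=planar(s,(276,187.4));print(a)
p=np.array(monitor.get_state()['eef_pos']); tp=p+R@np.array([0,-a[0],-a[1]])/1000;print(tp,R.T@(M-tp)*1000)
```

```text
M px side [269.35826294 191.22393731] top [269.68867839 250.33573428]
[0.51718778 0.06303983 0.1818893 ] 0.003988216834397347 [ -0.892688   -15.70851832  16.88428705]
[144.66368358 -82.57464739]
[0.51884553 0.0619826  0.1824151 ] [ -2.0904997  -17.26813258  17.40887852]
```

```bash
python3 -m pendant '1 0 -1 0.95 0;1 0 -2 1.85 0;1 0 -3 2.7 0;1 0 -4 3.5 0;1 0 -4.5 3.9 0;1 0 -4.5 3.9 0;1 0 -4.5 3.9 0' 40
python3 - <<'E'
from h import *
w=cam('wrist','w17.png');s=cam('side','s17.png')
i=cv2.imread('pics/s17.png')[130:230,210:330];cv2.imwrite('pics/s17c.png',cv2.resize(i,None,fx=6,fy=6,interpolation=cv2.INTER_CUBIC))
E
```

```text
time_s: 19.15
eef_pos: [0.5527, -0.0313, 0.2257]
tcp_rot: [[0.94, 0.342, 0.0], [0.342, -0.94, -0.0], [0.0, 0.0, -1.0]]
ft_force: [0.0, -0.1, -0.6]
grip_width: 0.0232
```

View pics/s17c.png

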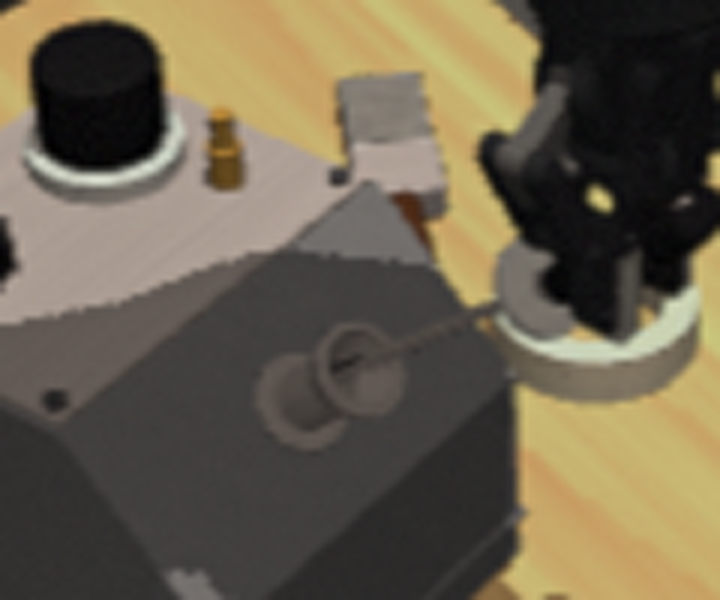

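View pics/w17.png

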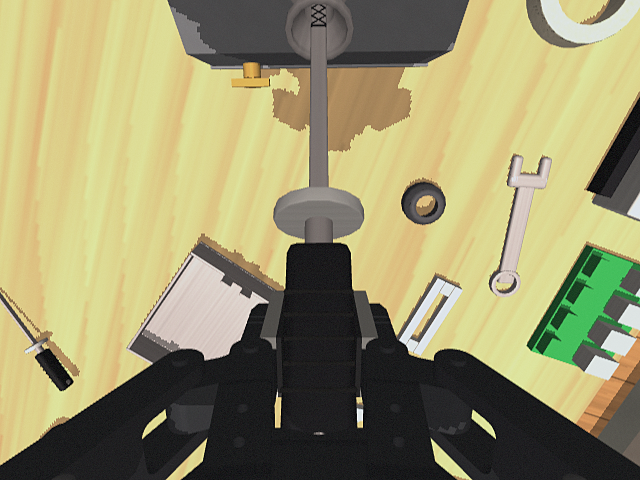

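```bash
python3 -m pendant '1 0 -1 0.85 0;1 0 -2 1.7 0;1 0 -3 2.55 0;1 0 -4 3.4 0;1 0 -4.3 3.6 0;1 0 -4.3 3.6 0;1 0 -4.3 3.6 0' 40
python3 - <<'E'
from h import *
w=cam('wrist','w18.png');s=cam('side','s18.png')
i=cv2.imread('pics/s18.png')[130:230,210:330];cv2.imwrite('pics/s18c.png',cv2.resize(i,None,fx=6,fy=6,interpolation=cv2.INTER_CUBIC))
E
```

```text
time_s: 19.95
eef_pos: [0.5378, 0.0091, 0.1896]
tcp_rot: [[0.94, 0.342, -0.0], [0.342, -0.94, -0.0], [-0.0, 0.0, -1.0]]
ft_force: [0.4, 0.3, -3.8]
grip_width: 0.0234
```

View pics/s18c.png

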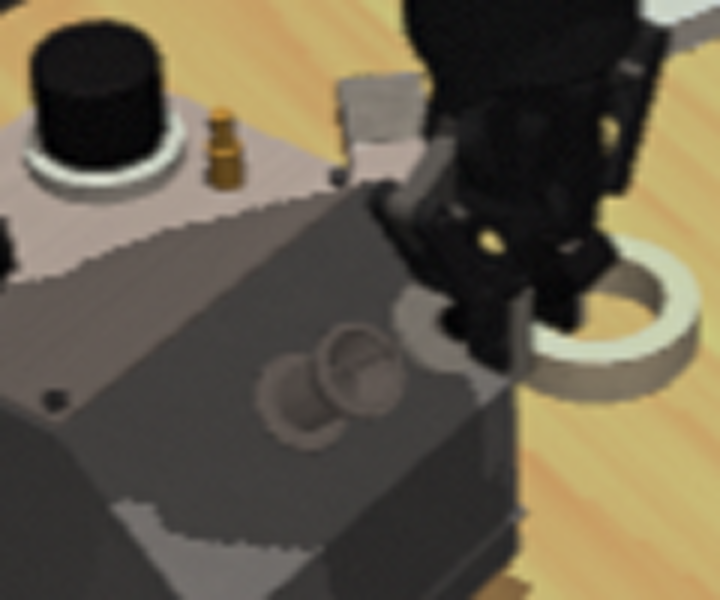

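View pics/w18.png

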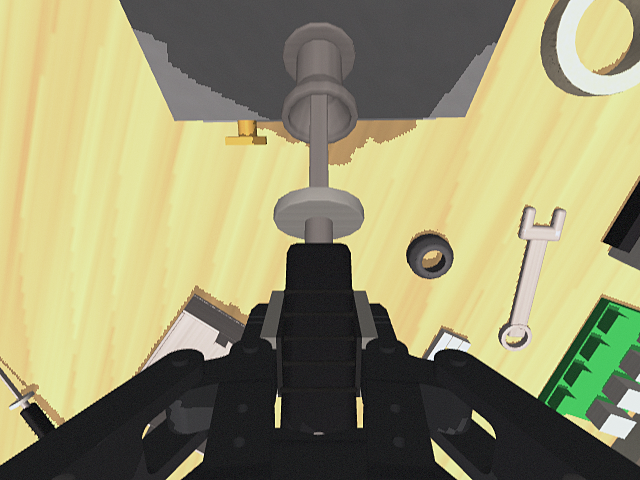

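Run:
```python
from h import *
s=cam('side')
c=planar(s,(283.0,184.2));m=planar(s,(270.1,191.6));print(c,m,m-c)
EOF=0
```

```text
[36.85999244 10.78777216] [ 73.21115321 -26.73343941] [ 36.35116077 -37.52121158]
```

```bash
python3 -m pendant '1 0 -0.8 0.75 0;1 0 -1.6 1.5 0;1 0 -2.4 2.25 0;1 0 -3 2.9 0;1 0 -3 2.9 0;1 0 -3 2.9 0' 40
python3 - <<'E'
from h import *
w=cam('wrist','w19.png');s=cam('side','s19.png')
i=cv2.imread('pics/s19.png')[130:230,210:330];cv2.imwrite('pics/s19c.png',cv2.resize(i,None,fx=6,fy=6,interpolation=cv2.INTER_CUBIC))
E
```

```text
time_s: 20.7
eef_pos: [0.5274, 0.0375, 0.1604]
tcp_rot: [[0.94, 0.342, -0.0], [0.342, -0.94, -0.0], [-0.0, 0.0, -1.0]]
ft_force: [-0.1, -0.6, -1.1]
grip_width: 0.0232
```

View pics/s19c.png

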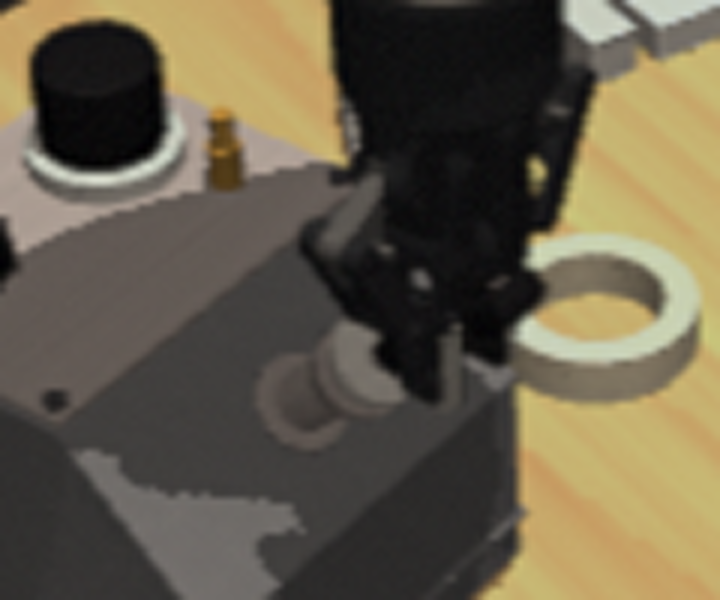

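View pics/w19.png

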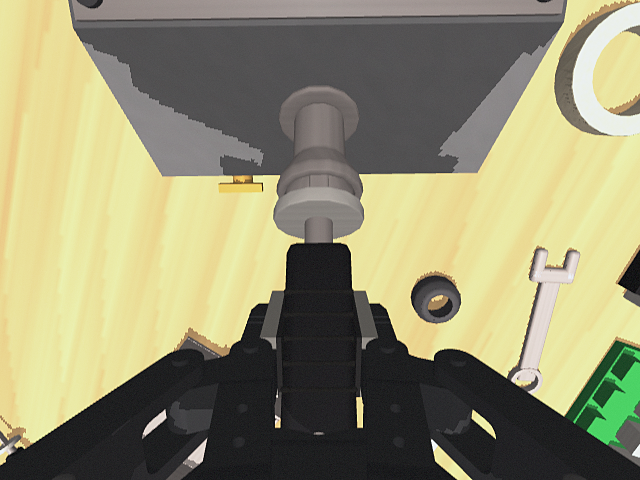

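```bash
python3 -m pendant '1 0 -0.2 0.2 0;1 0 -0.4 0.4 0;1 0 -0.6 0.6 0;1 0 -0.6 0.6 0' 40
python3 -m pendant '1 0 -0.15 0.15 0;1 0 -0.3 0.3 0;1 0 -0.3 0.3 0' 40
python3 - <<'E'
from h import *
w=cam('wrist','w20.png');s=cam('side','s20.png')
i=cv2.imread('pics/s20.png')[130:230,210:330];cv2.imwrite('pics/s20c.png',cv2.resize(i,None,fx=6,fy=6,interpolation=cv2.INTER_CUBIC))
E
```

```text
time_s: 21.2
eef_pos: [0.5265, 0.0419, 0.1553]
tcp_rot: [[0.94, 0.341, 0.002], [0.341, -0.94, -0.001], [0.002, 0.001, -1.0]]
ft_force: [1.1, -7.9, 10.2]
grip_width: 0.0232
time_s: 21.5
eef_pos: [0.5271, 0.0418, 0.1545]
tcp_rot: [[0.941, 0.339, 0.005], [0.339, -0.941, -0.002], [0.004, 0.004, -1.0]]
ft_force: [-5.9, -25.9, 50.5]
grip_width: 0.023
```

View pics/s20c.png

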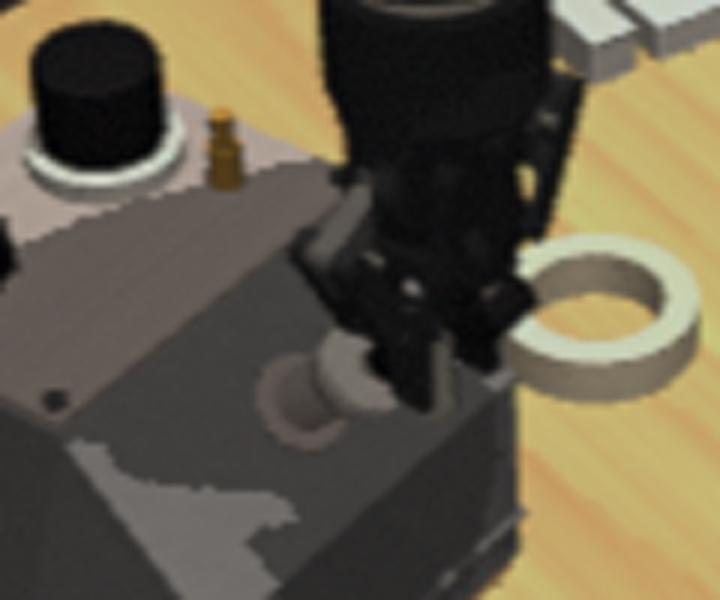

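View pics/w20.png

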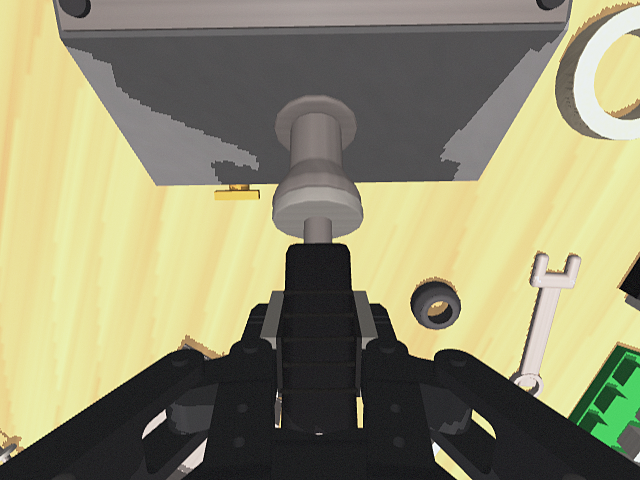

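```bash
python3 -m pendant '1 0 0.05 -0.1 0;1 0 0.05 -0.1 0;1 0 0.05 -0.1 0' 40
python3 - <<'E'
from h import *
w=cam('wrist','w21.png')
i=cv2.imread('pics/w21.png')[150:260,250:390];cv2.imwrite('pics/w21c.png',cv2.resize(i,None,fx=5,fy=5,interpolation=cv2.INTER_CUBIC))
i=cv2.imread('pics/s20.png')[175:210,250:300];cv2.imwrite('pics/s20d.png',cv2.resize(i,None,fx=12,fy=12,interpolation=cv2.INTER_CUBIC))
E
```

```text
time_s: 21.9
eef_pos: [0.5269, 0.0419, 0.1548]
tcp_rot: [[0.941, 0.339, 0.004], [0.339, -0.941, -0.002], [0.003, 0.003, -1.0]]
ft_force: [-3.0, -20.7, 35.9]
grip_width: 0.0234
```

View pics/w21c.png

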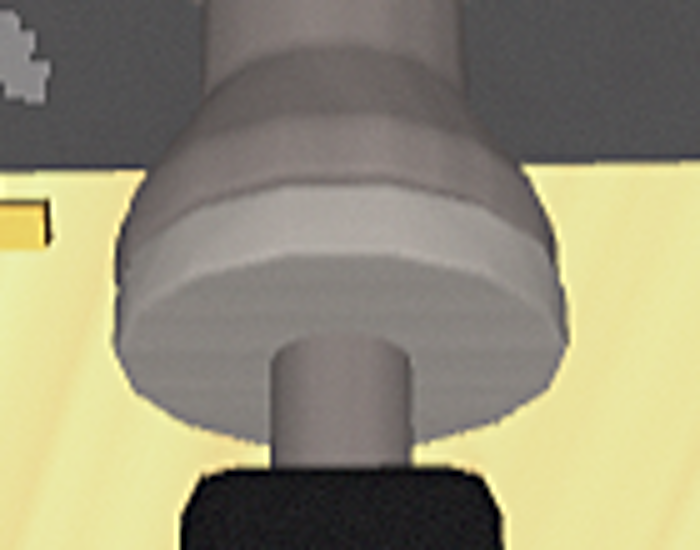

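View pics/s20d.png

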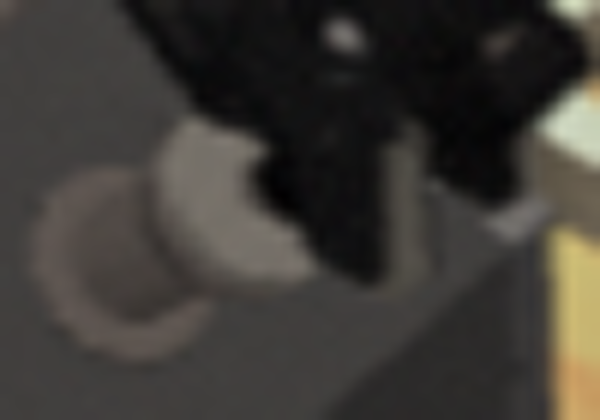

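```bash
python3 -m pendant '1 0 0.3 -0.3 0;1 0 1.5 -1.5 0;1 0 3 -3 0;1 0 4.5 -4.5 0;1 0 6 -6 0;1 0 6 -6 0' 45
python3 -m pendant '1 0 2 -2 0;1 0 4 -4 0;1 0 6 -6 0;1 0 7.5 -7.5 0;1 0 7.5 -7.5 0;1 0 7.5 -7.5 0' 45
python3 - <<'E'
from h import *
w=cam('wrist','w22.png');s=cam('side','s22.png')
i=cv2.imread('pics/s22.png')[110:230,230:390];cv2.imwrite('pics/s22c.png',cv2.resize(i,None,fx=5,fy=5,interpolation=cv2.INTER_CUBIC))
E
```

```text
time_s: 22.55
eef_pos: [0.5462, -0.0138, 0.2146]
tcp_rot: [[0.941, 0.34, 0.002], [0.34, -0.941, -0.001], [0.002, 0.001, -1.0]]
ft_force: [-0.1, -3.2, -1.3]
grip_width: 0.0232
time_s: 23.15
eef_pos: [0.5705, -0.0812, 0.2871]
tcp_rot: [[0.94, 0.342, -0.0], [0.342, -0.94, 0.0], [-0.0, -0.0, -1.0]]
ft_force: [-0.2, 0.5, -2.1]
grip_width: 0.0231
```

View pics/s22c.png

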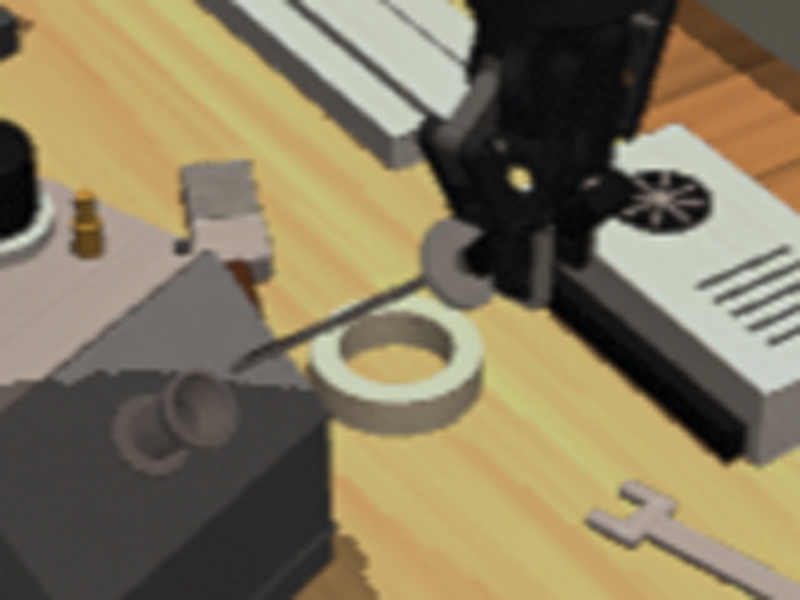

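View pics/w22.png

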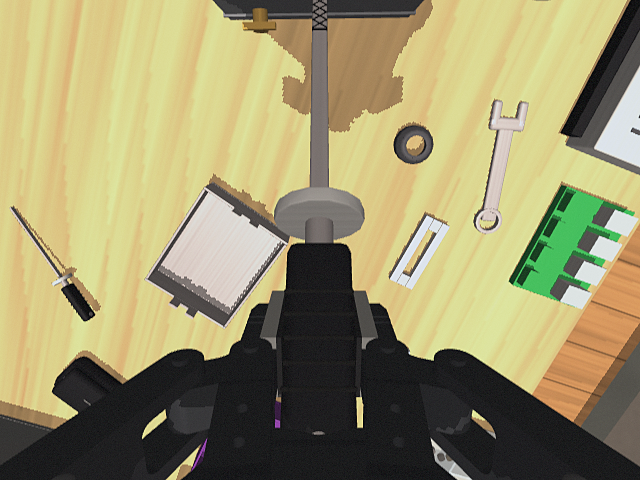

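Run:
```python
from h import *
s=cam('side')
a=planar(s,(277,184));b=planar(s,(230+425/5,110+285/5))
print(a,b,np.degrees(np.arctan2(*(a-b)[::-1])))
st=monitor.get_state();p=np.array(st['eef_pos']);R=np.array(st['tcp_rot'])
tip=p+R@np.array([0,-a[0],-a[1]])/1000;print('tip',tip, st['time_s'])
tgt=np.array([.476,.167,0])+.008*np.array([.342,-.94,0])-.04*np.array([.94,.342,0])+[0,0,.172]
print('to start',R.T@(tgt-tip)*100)
```

```text
[147.6288722  -93.00516744] [51.30329908 -5.7391675 ] -42.1749542412064
tip [0.5195192  0.05823113 0.19376134] 23.3
to start [ -4.35665821 -10.91267051   2.18884424]
```

```bash
python3 -m pendant '1 -4.4 0 -1 0;1 -4.4 -3 -1 0;1 -4.4 -7 -1 0;1 -4.4 -10.9 -1 0;1 -4.4 -10.9 0 0;1 -4.4 -10.9 1.5 0;1 -4.4 -10.9 1.8 0;1 -4.4 -10.9 1.8 0' 30
python3 - <<'E'
from h import *
w=cam('wrist','w23.png');s=cam('side','s23.png')
i=cv2.imread('pics/s23.png')[110:260,160:360];cv2.imwrite('pics/s23c.png',cv2.resize(i,None,fx=4,fy=4,interpolation=cv2.INTER_CUBIC))
E
```

```text
time_s: 24.1
eef_pos: [0.4917, 0.0059, 0.2691]
tcp_rot: [[0.94, 0.342, -0.001], [0.342, -0.94, -0.001], [-0.001, 0.0, -1.0]]
ft_force: [-0.4, -0.4, -1.1]
grip_width: 0.0231
```

View pics/s23c.png

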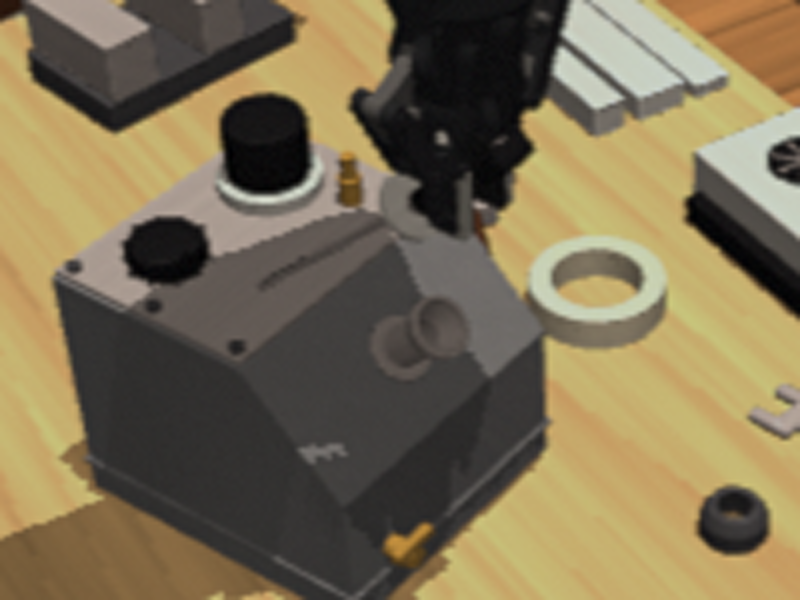

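View pics/w23.png

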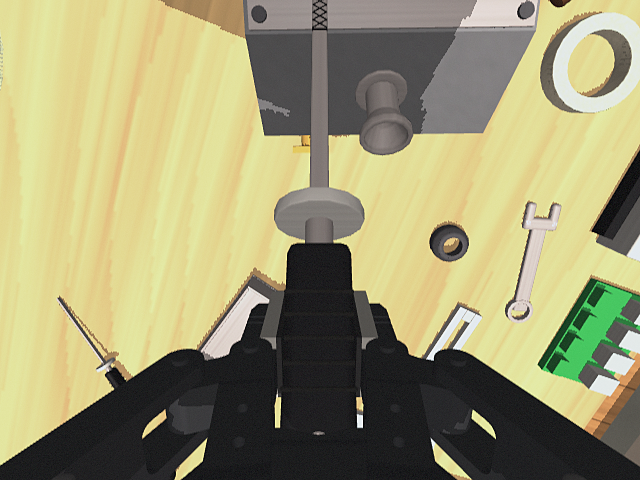

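```bash
python3 -m pendant '1 0 0 0.6 0;1 0 0.7 1.5 0;1 0 1.3 2.3 0;1 0 1.9 3.2 0;1 0 2.5 4.1 0;1 0 3 5 0;1 0 3.4 6 0;1 0 3.8 7 0;1 0 4.2 8 0;1 0 4.2 8 0;1 0 4.2 8 0' 30
python3 - <<'E'
from h import *
w=cam('wrist','w24.png');s=cam('side','s24.png')
i=cv2.imread('pics/s24.png')[110:260,160:360];cv2.imwrite('pics/s24c.png',cv2.resize(i,None,fx=4,fy=4,interpolation=cv2.INTER_CUBIC))
E
```

```text
time_s: 25.3
eef_pos: [0.5062, -0.0336, 0.1892]
tcp_rot: [[0.94, 0.342, -0.001], [0.342, -0.94, -0.0], [-0.001, -0.0, -1.0]]
ft_force: [0.1, -0.6, 1.9]
grip_width: 0.0233
```

View pics/s24c.png

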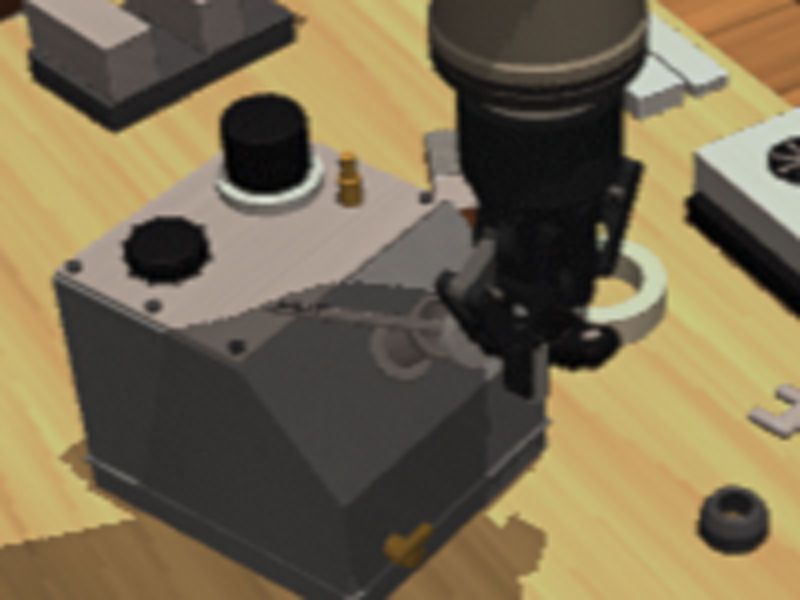

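View pics/w24.png

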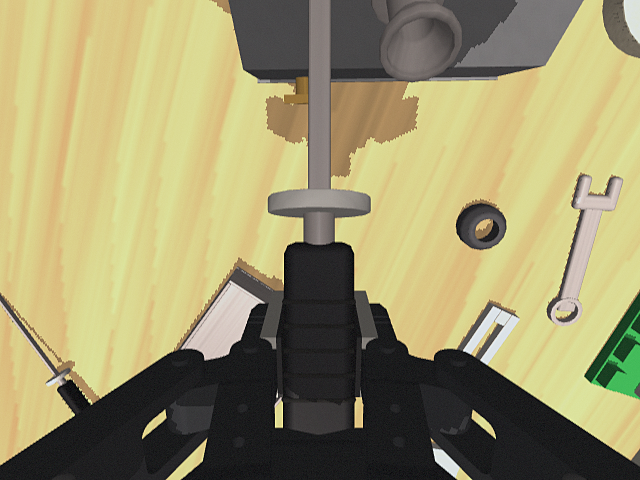

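```bash
python3 -m pendant '1 0 0.3 1 0;1 0 0.55 2 0;1 0 0.75 3 0;1 0 0.9 4 0;1 0 1 5 0;1 0 1 5.6 0;1 0 1 6.1 0;1 0 1 6.1 0;1 0 1 6.1 0' 30
python3 - <<'E'
from h import *
w=cam('wrist','w25.png');s=cam('side','s25.png')
i=cv2.imread('pics/s25.png')[130:280,180:380];cv2.imwrite('pics/s25c.png',cv2.resize(i,None,fx=4,fy=4,interpolation=cv2.INTER_CUBIC))
E
```

```text
time_s: 26.3
eef_pos: [0.5099, -0.0428, 0.1286]
tcp_rot: [[0.94, 0.342, -0.0], [0.342, -0.94, 0.0], [-0.0, -0.0, -1.0]]
ft_force: [-0.8, -0.0, 1.2]
grip_width: 0.0232
```

View pics/s25c.png

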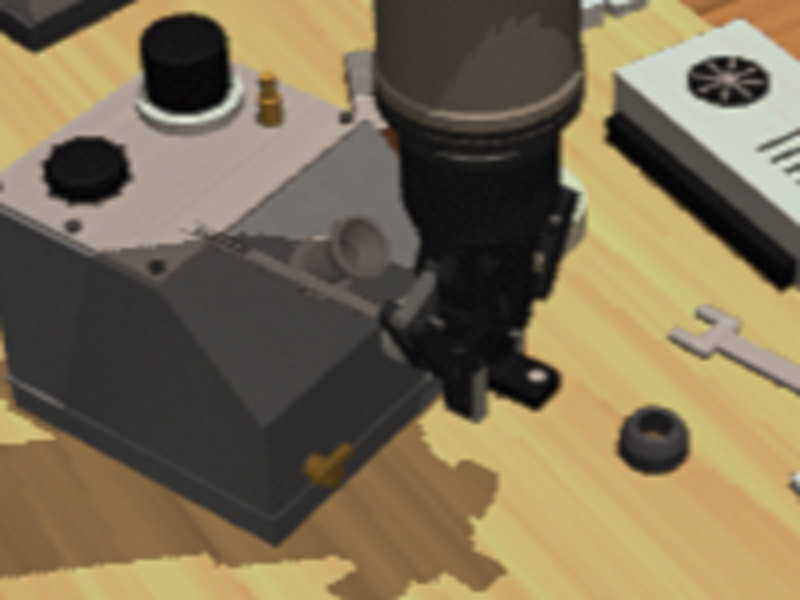

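View pics/w25.png

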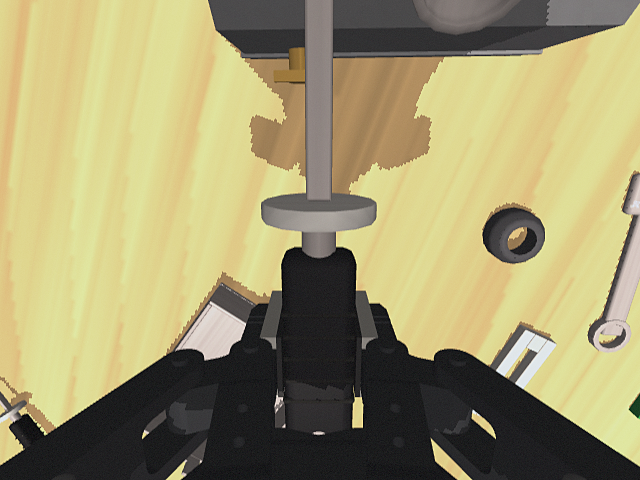

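Run:
```python
from h import *
s=cam('side')
a=planar(s,(180+192/4,130+229/4));b=planar(s,(180+380/4,130+312/4));
d=planar(s,(180+537/4,130+375/4))
print(a,b,d,np.degrees(np.arctan2(*(a-b)[::-1])),np.degrees(np.arctan2(*(a-d)[::-1])))
```

```text
[192.0994221   36.83140944] [63.51056774 44.12835445] [-34.87033291  53.92712101] -3.2478417803777955 -4.30747274773473
```

```bash
python3 -m pendant '1 0 0 0.5 0;1 0 0 1 0;1 0 0 1 0;1 0 0 0 0;1 0 0 -4 0;1 0 0 -9 0;1 0 0 -14 0;1 0 0 -17 0;1 0 0 -17 0' 40
python3 - <<'E'
from h import *
w=cam('wrist','w26.png');s=cam('side','s26.png')
i=cv2.imread('pics/s26.png')[80:230,180:380];cv2.imwrite('pics/s26c.png',cv2.resize(i,None,fx=4,fy=4,interpolation=cv2.INTER_CUBIC))
E
```

```text
time_s: 27.35
eef_pos: [0.5116, -0.0434, 0.303]
tcp_rot: [[0.94, 0.342, 0.006], [0.342, -0.94, 0.002], [0.006, 0.0, -1.0]]
ft_force: [-0.2, 0.2, -2.2]
grip_width: 0.0229
```

View pics/s26c.png

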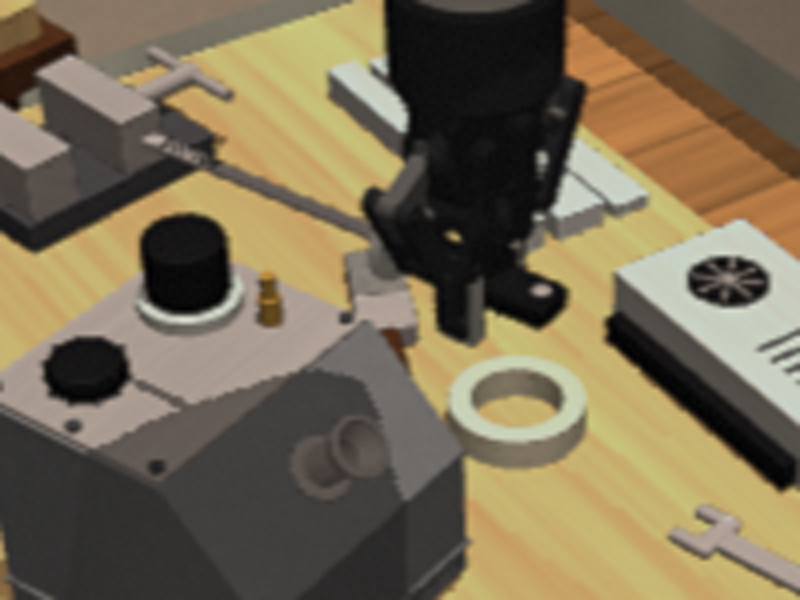

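View pics/w26.png

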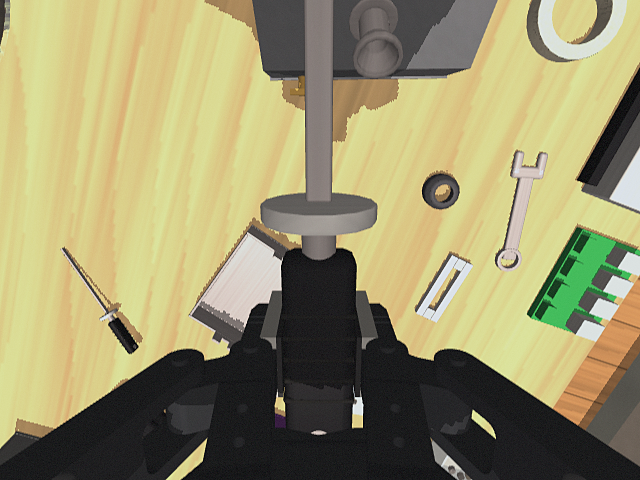

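Run:
```python
from h import *
s=cam('side')
a=planar(s,(180+145/4,80+137/4));b=planar(s,(180+365/4,80+230/4));d=planar(s,(180+540/4,80+291/4))
print(a,b,d,np.degrees(np.arctan2(*(a-b)[::-1])),np.degrees(np.arctan2(*(a-d)[::-1])))
TR=np.array([.485,-.202]);yaw=np.radians(74.2)
rel((.485-.2*np.cos(yaw),-.202-.2*np.sin(yaw),.13),-15.8)
```

```text
[198.47763174  46.26749185] [62.57578933 47.40453563] [-35.88546176  55.19178597] -0.47936281634041344 -2.180707954886159
shift cm [-19.43  30.34  16.82] turn 0.625 pos [ 0.5095 -0.0429  0.2982] xyaw 20.0 t 27.5
```

Run:
```python
from h import *
rel((.637,-.329,.13),50)
```

```text
shift cm [ 2.21 31.25 16.81] turn -0.524 pos [ 0.5095 -0.0429  0.2982] xyaw 20.0 t 27.5
```

```bash
python3 -m pendant '1 1 8 0 -0.1;1 2.2 16 0 -0.2;1 2.2 24 2 -0.3;1 2.2 31.2 5 -0.4;1 2.2 31.2 9 -0.5;1 2.2 31.2 12 -0.524;1 2.2 31.2 14 -0.524;1 2.2 31.2 15 -0.524;1 2.2 31.2 15 -0.524;1 2.2 31.2 15 -0.524;1 2.2 31.2 15 -0.524' 45
python3 - <<'E'
from h import *
w=cam('wrist','w27.png');s=cam('side','s27.png');t=cam('top','t27.png')
st=monitor.get_state();print(st['eef_pos'],st['grip_width'],st['time_s'])
i=cv2.imread('pics/s27.png')[180:400,270:490];cv2.imwrite('pics/s27c.png',cv2.resize(i,None,fx=2.7,fy=2.7,interpolation=cv2.INTER_CUBIC))
E
```

```text
time_s: 28.6
eef_pos: [0.6374, -0.3282, 0.1492]
tcp_rot: [[0.642, 0.766, 0.0], [0.766, -0.642, -0.0], [0.0, 0.0, -1.0]]
ft_force: [0.5, -0.3, -1.2]
grip_width: 0.0233
[ 0.63796114 -0.3279425   0.14998984] 0.023442350315471414 28.75
```

View pics/s27c.png

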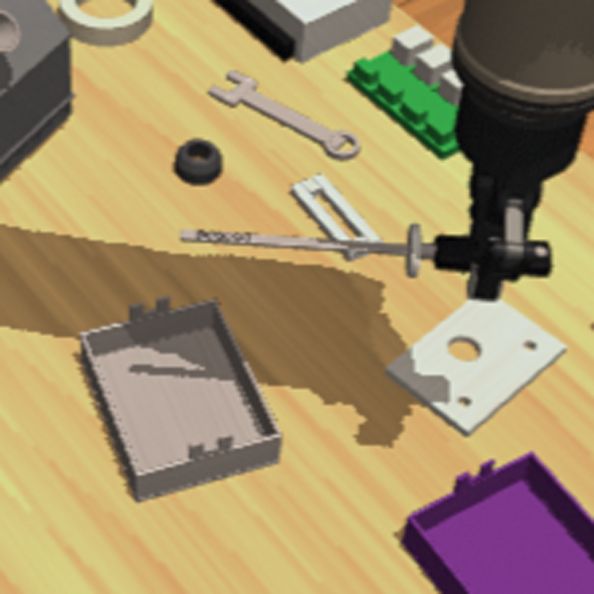

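View pics/t27.png

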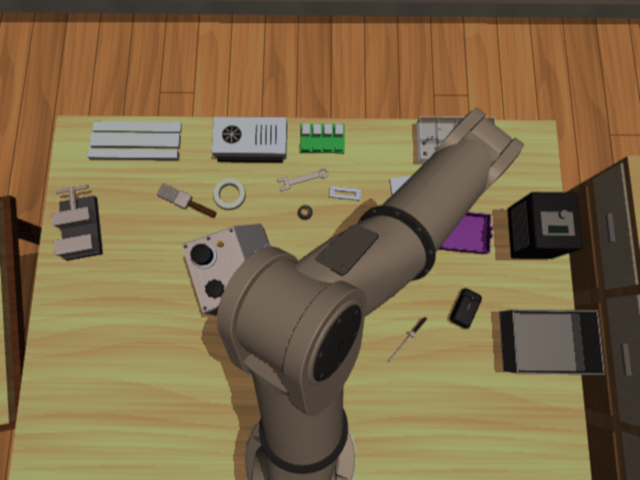

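View pics/w27.png

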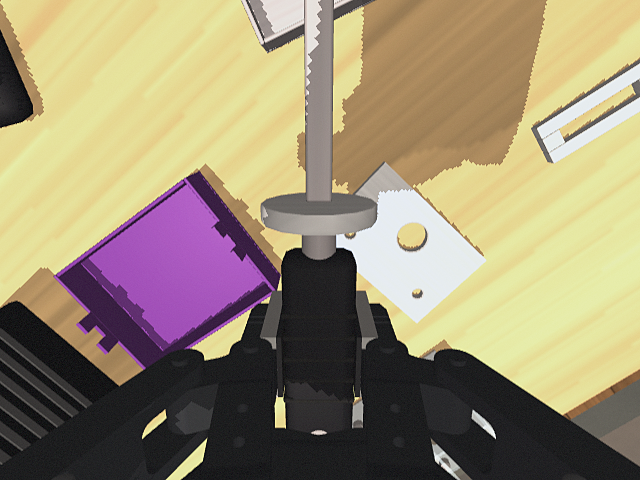

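Run:
```python
from h import *
s=cam('side');st=monitor.get_state();p=np.array(st['eef_pos']);R=np.array(st['tcp_rot'])
for n,q in (('tip',(337.4,267.4)),('blade@collar',(270+405/2.7,180+249/2.7)),('tail',(270+548/2.7,180+256/2.7))):
    a=planar(s,q);print(n,a,p+R@np.array([0,-a[0],-a[1]])/1000)
a=planar(s,(337.4,267.4));tip=p+R@np.array([0,-a[0],-a[1]])/1000
y=np.radians(74.2);d=tip[:2]-[.485,-.202];print('tray xy',d@[np.cos(y),np.sin(y)],d@[-np.sin(y),np.cos(y)])
# also by known length
tip2=p+R@np.array([0,-.200,-.041]);d=tip2[:2]-[.485,-.202];print(tip2,'tray xy',d@[np.cos(y),np.sin(y)],d@[-np.sin(y),np.cos(y)])
print(monitor.get_state()['joint_velocities'],st['ft_force'])
```

```text
tip [197.68339291  41.5654711 ] [ 0.48622709 -0.2010748   0.19114795]
blade@collar [51.18142402 44.75759108] [ 0.59857258 -0.29509561  0.19455331]
tail [-40.75223413  48.04799875] [ 0.66906987 -0.35409587  0.19797754]
tray xy 0.0012243572791414753 -0.0009288175010507825
[ 0.48445152 -0.19958813  0.19057911] tray xy 0.002171409634095472 0.001184458695089286
[ 0.11901068  0.25205168 -0.0939265   0.14778426 -0.04978983 -0.18132938
  0.04729204] [-0.22409249  0.87683426 -1.11073613]
```

```bash
python3 -m pendant '1 0 0 1 0;1 0 0 2.5 0;1 0 0 4 0;1 0 0 5 0;1 0 0 5 0;1 0 0 5 0;1 0 0 5 0;1 0 0 5 0;1 0 0 5 0' 45
python3 - <<'E'
from h import *
s=cam('side','s28.png');a=cv2.imread('pics/side0.png');b=cv2.imread('pics/s28.png')
st=monitor.get_state();print(st['eef_pos'],st['grip_width'],st['time_s'],np.round(st['joint_velocities'],2),st['ft_force'])
E
```

```text
time_s: 29.7
eef_pos: [0.6375, -0.3287, 0.099]
tcp_rot: [[0.643, 0.766, 0.001], [0.766, -0.643, -0.0], [0.0, 0.001, -1.0]]
ft_force: [0.1, -0.2, -1.1]
grip_width: 0.023
[ 0.63742917 -0.32872424  0.09893067] 0.023550590026082688 29.75 [ 0.05  0.04 -0.09  0.1  -0.03 -0.1   0.04] [ 0.3703631   0.54221612 -1.76707956]
```

View pics/s28.png

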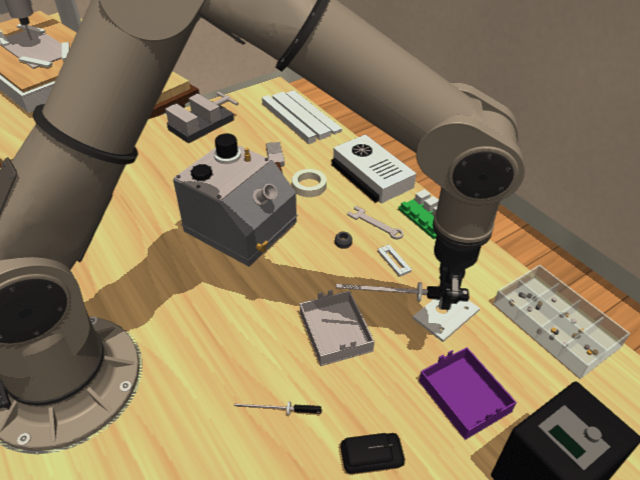

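Run:
```python
from h import *
s=cam('side');a=planar(s,(337,286));b=planar(s,(425,292));print(a,b,np.degrees(np.arctan2(*(a-b)[::-1])))
print(job.sign_off())
```

```text
[196.91966967  42.58910078] [35.65821619 44.70687703] -0.7523972009028691
the job is handed in; nothing more can be done
None
```

The dipstick went fully down the neck, came right out again, and I handed the job in with it held level over the tray. The job took about 30 s of the 61 s; no verdict is reported.

**What I did**
- I took the larger dipstick by its grip. The first closing missed: the fingertips in the pictures stood about 20 mm higher than the stated tool frame. I went lower and closed again.
- The arm cannot tilt the tool, so I pressed the grip's tail on the fixed pump's edge until the dipstick turned about 41° tip-down in the pads.
- I pushed it down the neck until the collar stopped on the mouth. Measured force peaked at about 50 N.
- I drew it straight out, levelled it by lowering the blade onto the tank top, and carried it to the tray.

**Last checks**
- **Collar home:** the wrist close-up showed it flush and centred on the rim. I judged this by eye and force and did not measure the gap.
- **Drawn out:** the side view showed the tip clear of the neck, with the dipstick still gripped.
- **Final pose:** the axis is level within about 1–2°, and the face was kept up by the pads. The tip is about 140 mm above the bench and within about 3 mm of the tray's middle.
- **Grip:** the opening is 23 mm and the arm is at rest.
- **Bystanders:** in the last side view those in sight look unmoved. The offcut is partly hidden by the gripper there. I compared them by eye only.

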